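# Build a sieve stack on the shaker

### The job

Build up the sieve stack on the shaker's deck, one piece at a time from the bottom up: the closed pan inside the ring on the deck, then the fine sieve, the medium sieve and the coarse sieve on top of it, and last the lid. Each piece must sit upright and fully home on the one below; leave the tape roll and the dish where they lie.

Things in the scene. Friction and masses are not known exactly. Their poses are not given: they have to be found in the camera images.
- deck (a point): Centre of the top face of the sieve shaker's round steel deck, z up, 40 mm above the bench. The shaker is a low white box, 140 x 140 mm, fixed; its deck is 100 mm across and carries a round locating ring, 68 mm inside, 76 mm outside, 5 mm high. The pan goes inside the ring, flat on the deck, its origin then at this point.
- pan: Collecting pan: round, bare steel, 58 mm outside, 52 mm inside, 30 mm high, with a solid closed floor (3 mm thick) and no mesh; flat underside, about 100 g. Grip it across its diameter from above, fingertips at least 8 mm above its underside to clear the ring. Origin: centre of its underside, z up. The fine sieve's spigot drops into its mouth.
- sieve_fine: Fine sieve: round steel frame 58 mm outside, 52 mm inside, 30 mm high, mesh openings under 2 mm (like a grey sheet), lowest. Below z = 8 mm a conical spigot (39 mm across at the tip, 48 at its top) drops into the piece below, 2 mm play all round. Grip the wall (z = 8 to 30 mm) from above, tips above z = 8. Origin: centre of underside, z up. Seated, origin 22 mm above the pan's. About 100 g.
- sieve_medium: Medium sieve: round bare-steel frame 58 mm outside, 52 mm inside, 36 mm high, mesh openings about 6 mm. Below z = 8 mm a conical spigot (39 mm across at the tip, 48 at its top) drops into the piece below, 2 mm play all round. Grip the wall (z = 8 to 36 mm) across it from above, tips above z = 8. Origin: centre of underside, z up. Seated, origin 22 mm above the fine sieve's. About 100 g.
- sieve_coarse: Coarse sieve: round steel frame 58 mm outside, 52 mm inside, 42 mm high, mesh openings about 11 mm, highest. Below z = 8 mm a conical spigot (39 mm across at the tip, 48 at its top) drops into the piece below, 2 mm play all round. Grip the wall (z = 8 to 42 mm) from above, tips above z = 8. Origin: centre of underside, z up. Seated, origin 28 mm above the medium sieve's. About 100 g.
- lid: Lid: steel disc 58 mm across, z = 8 to 13 mm, with a black knob on top, 22 mm in diameter (straight grip z = 19 to 35 mm, top at 37 mm); under the disc the same conical spigot as the sieves (39 to 48 mm across, 8 mm deep), on which it stands. About 90 g. Grip the knob from above. Origin: centre of underside, z up. Seated, origin 34 mm above the coarse sieve's.
- tape_roll: Roll of cream label tape lying flat, 65 mm across, 19 mm high, among the sieves; not part of the job. Origin: centre of its underside.
- petri_dish: Flat round cream-coloured closed dish, 60 mm across, 13 mm high, on the bench; not part of the job. Origin: centre of its underside.
Things that resemble listed ones, but are neither listed nor needed, are in the scene too. What is shaped like the lid but purple or yellow is not meant.

How it is judged (in metres and radians):
On the way, in this order (a step that is already met when the one before it is completed fails the run):
1. the pan stands in the ring on the shaker's deck (horizontal distance between pan and deck below 0.008 m and z of pan in the frame of deck below 0.003 m and angle between pan's own z axis and vertical below 0.06 rad), for 0.2 s.
2. the fine sieve is seated on the pan (horizontal distance between sieve_fine and pan below 0.005 m and z of sieve_fine in the frame of pan between 0.019 and 0.025 m and angle between sieve_fine's own z axis and vertical below 0.06 rad), for 0.2 s.
3. the medium sieve is seated on the fine sieve (horizontal distance between sieve_medium and sieve_fine below 0.005 m and z of sieve_medium in the frame of sieve_fine between 0.019 and 0.025 m and angle between sieve_medium's own z axis and vertical below 0.06 rad), for 0.2 s.
4. the coarse sieve is seated on the medium sieve (horizontal distance between sieve_coarse and sieve_medium below 0.005 m and z of sieve_coarse in the frame of sieve_medium between 0.025 and 0.031 m and angle between sieve_coarse's own z axis and vertical below 0.06 rad), for 0.2 s.
5. the lid is seated on the coarse sieve (horizontal distance between lid and sieve_coarse below 0.005 m and z of lid in the frame of sieve_coarse between 0.031 and 0.037 m and angle between lid's own z axis and vertical below 0.06 rad), for 0.2 s.
At the end, for the whole second after the job is handed in: Pan flat on the deck (within 8 mm of its centre, 3 mm of its height); on it the fine, medium, coarse sieve and lid in order, each within 5 mm of the axis of the piece below, within 3 mm of seated height and 0.06 rad of upright; all released and at rest (all of step 1 and all of step 2 and all of step 3 and all of step 4 and all of step 5 and linear speed of each of pan, sieve_fine, sieve_medium, sieve_coarse, lid below 0.02 m/s); the robot touches nothing.
It fails at once if the tape roll is moved more than 30 mm (distance of tape_roll from where it was at the start of the episode above 0.03 m).
It fails at once if the dish is moved more than 30 mm (distance of petri_dish from where it was at the start of the episode above 0.03 m).
It also fails if it takes over 128 s, if anything falls off the work surface, if the arm or the gripper's body presses on something with over 40 N, if the wrist force passes 120 N, or if a joint passes its speed limit or range.

### The arm

A 6-joint arm with a two-finger parallel gripper is mounted at the origin on the work surface; the furniture and walls round the work are solid. World frame = base frame: x ahead of the robot, y to its left, z up, the work surface at z = 0. Lengths are in mm, angles in rad, forces in N, time in s.
With the tool pointing down it reaches from about 350 to 925 mm from the base axis. Payload 6.4 kg.
Tool frame: the origin (TCP) lies where the fingers leave the gripper's body, on its centre line; the fingertips stand 73 mm ahead of it and the grasp point (between the pads) lies 54 mm ahead of it; z points along the fingers, x is the direction in which the jaws open and shut, and the axes are right-handed (so a half turn about z gives the same grasp; the last joint's range is limited). The gripper opens to 85 mm and grips with 20 to 120 N. Pads are 22 mm wide; open, the fingers measure 114 mm over their backs; the gripper's body (76 mm by 85 mm) begins 54 mm behind the grasp point. The pads swing forward as they close: fully open they stand 13 mm farther back than shut.
Start: joints at [-1.275, 0.245, 1.558, -0, 1.339, -0.174], TCP at [294.267, -579.588, 303.89] pointing down, gripper open.
Joint ranges: [-3.13, 3.13], [-1.02, 2.26], [0.13, 2.54], [-0.95, 4.09], [0.21, 2.88], [-2.74, 2.74]. Speed limits (rad/s): [2.57, 2.57, 3.14, 3.14, 3.14, 3.14].

### API

Orientations are given as a 3x3 rotation matrix whose columns are the frame's x, y, z axes.
In Python, from cell import readout, capture, calibration, order gives the robot as it stands.
- The arm moves only by the shell command python3 -m jog 'ROWS' [FORCE]. ROWS is JSON, a list that holds one entry, the list of rows, each a list of 5 numbers: the shift along the tool's x, y, z in units of 500 mm (1.0 is 500 mm), then the turn about the tool's z in units of pi/2 rad (1.0 is pi/2 rad), then the gripper command: -1 is shut, 1 is fully open, values between are in proportion. In form: [[[tx, ty, tz, twist, claw], ...]]. A call has 1 to 8 rows; each row is the pose to reach, as a shift and turn from the pose commanded when the call began, along the tool's axes at that moment; what a row does not reach only later rows make up. A row lasts 1/8 s, in which the tool goes at most 62.5 mm and 10.7 degrees, less where a joint would pass 70% of its speed; a pose out of reach is approached as far as the arm can. A call with a number of a shift or a turn outside -1 to 1 is refused whole. A call with a gripper value outside its range is refused whole. The fingers move at their own pace and stop on an object; FORCE is the grip in N (left out, the last holds). Time passes only in rows, so rows that repeat a pose let the fingers close. It gives the time, the measured TCP pose, the force and the opening at its end, in the units of the state.
- readout.read_state(): the state, without advancing time (a new reading comes with each control period).
- capture(name): name is "scene" or "top" or "wrist"; returns (picture, depth): 420x560x3 uint8, blue, green, red; 420x560 float32, mm along the optical axis (not along the pixel's ray), 0 where there is no reading.
- calibration(name): a dict with "intrinsics" (3x3 intrinsics, pixels), "dist" ([k1, k2, p1, p2, k3] as OpenCV has them; the pictures are not rectified), "origin" and "rotation" of the camera in the world; the wrist camera has in their place "tool_from_camera" (4x4, takes a point from camera to tool coordinates, whose origin is the TCP and whose axes are the tool frame's). Camera axes: x right, y down, z forward; pixel columns grow to the right and rows downward; lengths in mm; the calibration is good to about 2 mm. A picture is of the moment at which its call begins: read the wrist's pose just before it. calibration takes no time and is no camera call.
- order.job_done(): hands the job in, once; it reports no verdict.
The state is a dict: "time": time; "joint_positions": joint angles; "dq": joint speeds; "joint_torque": joint torques, N m; "tcp_pos": TCP position; "eef_rot": TCP orientation; "ft_force": force on the tool from outside, world axes, zero at the start; "ft_torque": the same for the moment, N m; "grip_width": finger opening in mm.
Only numpy, scipy, OpenCV 4.12 (cv2) and the standard library are available. Lean on these libraries where they do the work, as an engineer would, in place of code of your own. Each camera call takes 0.05 s, during which the arm holds its last target.

## Working session

There is one attempt and no reset: what is moved stays moved. The work goes in short steps, Python scripts to look and compute and a shell command to move; the robot and the scene stay as the last step left them, time stands still between calls to the robot, and variables do not carry over. Pictures are saved under pics/ and viewed, and the job is handed in when it is done.

```bash
ls; mkdir -p pics; python3 - <<'E'
from cell import readout, capture, calibration
import cv2
print(readout.read_state())
for n in ["scene","top","wrist"]:
    im,d=capture(n); cv2.imwrite(f"pics/{n}0.png",im); 
    import numpy as np; np.save(f"{n}0.npy",d)
    print(n,calibration(n))
E
```

```text
pics
{'time': 0.0, 'joint_positions': array([-1.27511881e+00,  2.45813121e-01,  1.55905728e+00, -5.21845961e-06,
        1.33872841e+00, -1.74095917e-01]), 'dq': array([ 0.00172015, -0.00013918, -0.00030309,  0.00160033,  0.00030076,
        0.00100782]), 'joint_torque': array([-1.38293697e-03, -4.29510498e+01, -3.26129651e+01, -2.16359540e-04,
        5.30672434e-03, -1.79244080e-05]), 'tcp_pos': array([ 294.12130776, -579.1549449 ,  302.75754783]), 'eef_rot': array([[ 4.52684765e-01, -8.91670430e-01, -5.89428718e-04],
       [-8.91668434e-01, -4.52685019e-01,  1.91762117e-03],
       [-1.97671164e-03, -3.42502907e-04, -9.99997988e-01]]), 'ft_force': array([ 0.3069559 ,  0.59564311, -0.04176033]), 'ft_torque': array([ 0.02089864, -0.03189932, -0.06633215]), 'grip_width': 85.34110351261731}
scene {'intrinsics': array([[482.41344866,   0.        , 277.5398983 ],
       [  0.        , 482.41344866, 212.35724603],
       [  0.        ,   0.        ,   1.        ]]), 'dist': array([-0.04991404,  0.        ,  0.        ,  0.        ,  0.        ]), 'origin': array([ 811.53444361, -836.681
[... 615 characters left out ...]
 -1.19161091e-02],
       [ 1.18595831e-02, -1.90955023e-01, -9.81527141e-01]])}
wrist {'intrinsics': array([[302.80430444,   0.        , 279.58707496],
       [  0.        , 302.80430444, 208.55425473],
       [  0.        ,   0.        ,   1.        ]]), 'dist': array([-0.01460165,  0.        ,  0.        ,  0.        ,  0.        ]), 'tool_from_camera': array([[ 9.99999925e-01,  6.88511248e-05,  3.80628766e-04,
        -7.13977438e-01],
       [-1.86354166e-04,  9.48055889e-01,  3.18103750e-01,
        -8.17329160e+01],
       [-3.38955543e-04, -3.18103797e-01,  9.48055831e-01,
        -7.00649371e+01],
       [ 0.00000000e+00,  0.00000000e+00,  0.00000000e+00,
         1.00000000e+00]])}
```

View pics/scene0.png

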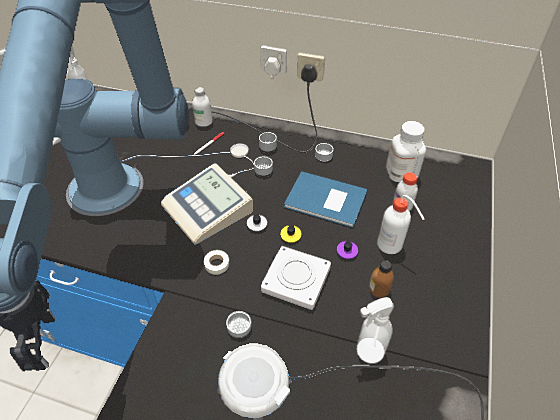

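View pics/top0.png

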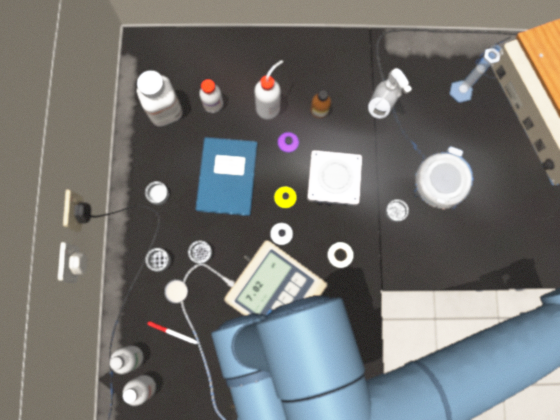

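View pics/wrist0.png

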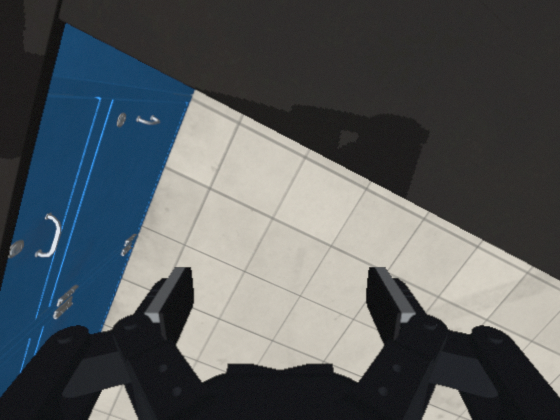

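Candidates, in top-view pixels:
- Round pieces: (157,193), (158,259), (200,252) and (397,210).
- Lids: (281,234) white/steel, (285,197) yellow and (288,142) purple. The white/steel one fits.
- Tape roll (341,255), dish (176,292), deck (336,177).

I'll enlarge each of these.

```bash
cat > h.py <<'E'
import numpy as np, cv2
from cell import readout, capture, calibration
def ray(n,uv,st=None):
    c=calibration(n); p=cv2.undistortPoints(np.array(uv,float).reshape(-1,1,2),c["intrinsics"],c["dist"]).reshape(-1,2)
    v=np.c_[p,np.ones(len(p))]
    if n=="wrist":
        T=c["tool_from_camera"];R=st["eef_rot"];return st["tcp_pos"]+R@T[:3,3], v@(R@T[:3,:3]).T
    return c["origin"], v@c["rotation"].T
def onplane(n,uv,z,st=None):
    o,v=ray(n,uv,st); return o+v*((z-o[2])/v[:,2])[:,None]
def pts(n,uv,d,st=None):
    o,v=ray(n,uv,st); return o+v*np.array(d)[:,None]
E
python3 - <<'E'
import cv2,numpy as np
from h import *
a=cv2.imread("pics/top0.png"); b=cv2.imread("pics/scene0.png")
def cr(im,p): 
    x,y=p;return cv2.resize(im[y-19:y+19,x-19:x+19],(195,195),interpolation=cv2.INTER_CUBIC)
T=[(157,193),(158,259),(200,252),(397,210)]
S=[(324,152),(268,142),(263,165),(238,324)]
cv2.imwrite("pics/crop0.png",np.vstack([np.hstack([cr(a,p) for p in T]),np.hstack([cr(b,p) for p in S]),np.hstack([cr(a,p) for p in [(281,234),(285,197),(341,255),(176,292)]])]))
d=np.load("top0.npy")
for n,p,z in [("deck",(336,177),40)]+[("r",p,30) for p in T]+[("lid",(281,234),13),("tape",(341,255),19),("dish",(176,292),13)]:
    print(n,p,onplane("top",[p],z).round(0),d[p[1],p[0]],pts("top",[p],[d[p[1],p[0]]]).round(0))
E
```

```text
deck (336, 177) [[ 647. -158.   40.]] 1301.4554 [[ 647. -158.   38.]]
r (157, 193) [[603. 332.  30.]] 1324.0375 [[610. 339.   2.]]
r (158, 259) [[423. 321.  30.]] 1290.2579 [[425. 328.   0.]]
r (200, 252) [[442. 209.  30.]] 1300.4445 [[445. 215.  -5.]]
r (397, 210) [[ 557. -325.   30.]] 1314.5093 [[ 561. -330.   10.]]
lid (281, 234) [[493.  -7.  13.]] 1276.3171 [[490.  -7.  31.]]
tape (341, 255) [[ 435. -169.   19.]] 1298.172 [[ 437. -172.    1.]]
dish (176, 292) [[336. 273.  13.]] 1266.278 [[336. 274.   8.]]
```

View pics/crop0.png

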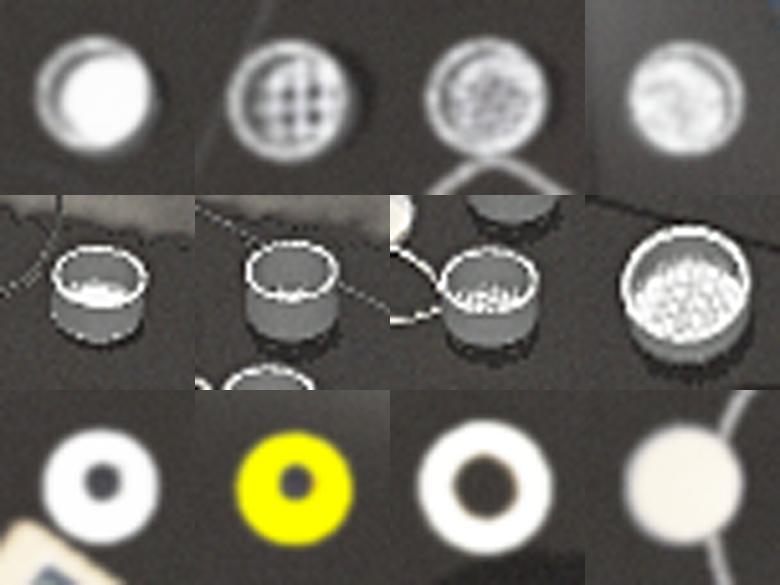

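Both top crops and scene crops agree: 
- Pan: (157,193), with a solid white floor.
- Coarse: (158,259), big openings and the tallest.
- Medium: (200,252), the mid openings.
- Fine: (397,210), a grey sheet-like mesh.
- Lid: (281,234), the uncoloured one. The yellow and purple ones are decoys.

Next I'll refine the centres from the depth of the rims.

```bash
python3 - <<'E'
from h import *
from scipy.optimize import least_squares
d=np.load("top0.npy"); im=cv2.imread("pics/top0.png")
def blob(p,z,r=17,th=120):
    x,y=p; m=np.zeros(im.shape[:2],np.uint8); cv2.circle(m,p,r,255,-1)
    g=(im.max(2)>th).astype(np.uint8)*255&m
    c=max(cv2.findContours(g,cv2.RETR_EXTERNAL,cv2.CHAIN_APPROX_NONE)[0],key=cv2.contourArea)
    e=cv2.fitEllipse(c); return onplane("top",[e[0]],z)[0].round(1),np.round(e[0],1),np.round(e[1],1)
for n,p,z in [("pan",(157,193),25),("coarse",(158,259),35),("medium",(200,252),30),("fine",(397,210),25),("lid",(281,234),13),("tape",(341,255),15),("dish",(176,292),10)]:
    print(n,blob(p,z))
yy,xx=np.mgrid[0:420:1,0:560:1]; uv=np.c_[xx.ravel(),yy.ravel()]
P=pts("top",uv,d.ravel()).reshape(420,560,3)
np.save("P.npy",P)
for n,(x,y) in [("balance",(275,280)),("book",(225,170)),("box",(345,195)),("whitebottle",(160,95)),("orange",(210,90)),("wash",(268,97)),("brown",(320,100)),("spray",(400,80)),("round",(445,180)),("penc",(170,330)),("wb1",(125,360))]:
    w=P[y-22:y+22,x-22:x+22]; v=d[y-22:y+22,x-22:x+22]>0; print(n,w[v].min(0).round(),w[v].max(0).round(),np.percentile(w[v][:,2],90).round())
E
```

```text
pan (array([607.4, 336.7,  25. ]), array([155.9, 192. ]), array([21.6, 22.2]))
coarse (array([421.5, 323.7,  35. ]), array([156.6, 259.2]), array([22.6, 23.2]))
medium (array([437.8, 210.5,  30. ]), array([199.5, 253.4]), array([22.6, 27.5]))
fine (array([ 558. , -326.2,   25. ]), array([397.1, 209.8]), array([21.9, 22.7]))
lid (array([489.4,  -4.6,  13. ]), array([280. , 235.3]), array([22.2, 28. ]))
tape (array([ 436.5, -167.2,   15. ]), array([340.1, 254.5]), array([25.5, 26.1]))
dish (array([337.7, 272.2,  10. ]), array([176.6, 291.4]), array([22.6, 27.9]))
balance [306. -49.  -4.] [429.  66. 709.] 63.0
book [611.  89.  -3.] [744. 215.  26.] 20.0
box [ 545. -250.   -8.] [ 670. -121.   50.] 41.0
whitebottle [805. 279.  -9.] [981. 417. 183.] 177.0
orange [847. 137. -13.] [997. 268. 123.] 93.0
wash [829. -33.  -9.] [973.  95. 200.] 147.0
brown [ 823. -187.   -9.] [965. -58. 115.] 72.0
spray [ 823. -434.   -9.] [1035. -266.  221.] 205.0
round [ 571. -545.   -7.] [ 717. -387.  113.] 106.0
penc [181. 230.  -9.] [294. 350.  16.] 5.0
wb1 [102. 332.  -8.] [215. 469. 137.] 108.0
```

```bash
cat >> h.py <<'E'
def go(x,y,z,yaw=0.0):
    s=readout.read_state();R=s["eef_rot"];d=R.T@(np.array([x,y,z])-s["tcp_pos"])
    cy=np.arctan2(R[1,0],R[0,0]); t=-(yaw-cy); t=(t+np.pi/2)%np.pi-np.pi/2
    print("t=%.2f pos %s yaw %.3f w %.1f f %s"%(s["time"],s["tcp_pos"].round(1),cy,s["grip_width"],s["ft_force"].round(1)))
    print("rows", (d/500).round(4), round(t/(np.pi/2),4))
E
python3 -c "
from h import *
go(607,337,300)"
```

```text
t=0.15 pos [ 294.2 -579.3  303. ] yaw -1.101 w 85.0 f [0.5 0.2 0.3]
rows [-1.3507 -1.3875  0.0085] -0.7009
```

```bash
python3 -m jog '[[[-0.7,-0.72,0,-0.35,1],[-0.7,-0.72,0,-0.7,1],[-0.7,-0.72,0,-0.7,1],[-0.7,-0.72,0,-0.7,1],[-0.7,-0.72,0,-0.7,1],[-0.7,-0.72,0,-0.7,1],[-0.7,-0.72,0,-0.7,1],[-0.7,-0.72,0,-0.7,1]]]' 40
python3 -c "
from h import *
go(607,337,300)"
```

```text
time: 1.15
tcp_pos: [456.3, -104.5, 303.9]
eef_rot: [[1.0, -0.002, 0.0], [-0.002, -1.0, -0.0], [0.0, 0.0, -1.0]]
ft_force: [0.7, 0.3, -0.3]
grip_width: 85.7
t=1.15 pos [ 456.3 -104.5  303.9] yaw -0.002 w 85.7 f [ 0.7  0.3 -0.3]
rows [ 0.2998 -0.8835  0.0078] -0.0011
```

```bash
python3 -m jog '[[[0.3,-0.88,0,0,1],[0.3,-0.88,0,0,1],[0.3,-0.88,0,0,1],[0.3,-0.88,0,0,1],[0.3,-0.88,0,0,1],[0.3,-0.88,0,0,1],[0.3,-0.88,0,0,1],[0.3,-0.88,0,0,1]]]'
cat >> h.py <<'E'
def look(name):
    s=readout.read_state(); im,d=capture("wrist"); cv2.imwrite(f"pics/{name}.png",im); np.save(name+".npy",d)
    import pickle; pickle.dump(s,open(name+".pkl","wb")); 
    print("t=%.2f pos %s f %s w %.1f"%(s["time"],s["tcp_pos"].round(1),s["ft_force"].round(1),s["grip_width"]))
    return s,im,d
E
python3 -c "
from h import *
look('w1');
go(607,337,300)"
```

```text
time: 2.15
tcp_pos: [606.7, 336.3, 303.0]
eef_rot: [[1.0, 0.001, -0.001], [0.001, -1.0, -0.0], [-0.001, 0.0, -1.0]]
ft_force: [0.3, -0.9, -0.1]
grip_width: 85.1
t=2.15 pos [606.7 336.3 303. ] f [ 0.3 -0.9 -0.1] w 85.1
t=2.20 pos [606.9 337.8 302.9] yaw 0.002 w 85.4 f [-1.8 -0.7 -0.8]
rows [0.0001 0.0016 0.0059] 0.0014
```

View pics/w1.png

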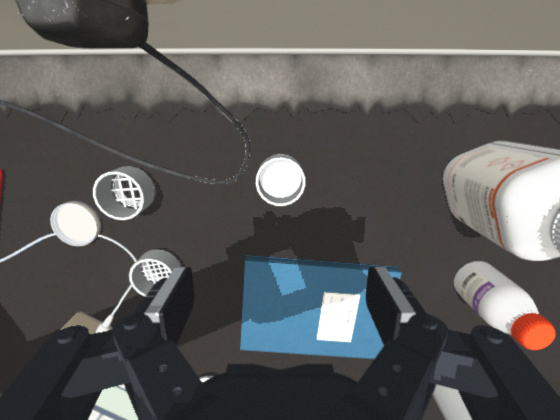

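The wrist view shows the pan at about (281,180) with a solid floor, the coarse at (122,193) and the medium at (155,272). Next I'll fit the rims.

```bash
cat >> h.py <<'E'
def rim(n,p,z,s=None,im=None,r=30,th=90,sc=8,save=None):
    x,y=p; c=im[y-r:y+r,x-r:x+r]; g=cv2.resize(cv2.cvtColor(c,cv2.COLOR_BGR2GRAY),None,fx=sc,fy=sc,interpolation=cv2.INTER_CUBIC)
    b=(g>th).astype(np.uint8)*255
    k=max(cv2.findContours(b,cv2.RETR_EXTERNAL,cv2.CHAIN_APPROX_NONE)[0],key=cv2.contourArea)
    k=cv2.convexHull(k); e=cv2.fitEllipse(k); 
    ctr=(np.array(e[0])+.5)/sc-.5+[x-r,y-r]
    o=cv2.cvtColor(g,cv2.COLOR_GRAY2BGR); cv2.ellipse(o,e,(0,0,255),1)
    if save: cv2.imwrite(f"pics/{save}.png",o)
    w=onplane(n,[ctr],z,s)[0]; print("ctr",ctr.round(2),"axes",np.round(np.array(e[1])/sc,1),"world",w.round(1)); return w
E
python3 -c "
from h import *
import pickle
s=pickle.load(open('w1.pkl','rb'));im=cv2.imread('pics/w1.png')
rim('wrist',(281,180),30,s,im,th=150,save='w1c')
rim('wrist',(122,193),42,s,im,r=38,th=150,save='w1d')
"
```

```text
ctr [279.99 181.13] axes [49.8 50.2] world [606.6 337.1  30. ]
ctr [117.82 195.18] axes [46.3 54.4] world [421.4 323.3  42. ]
```

View pics/w1c.png

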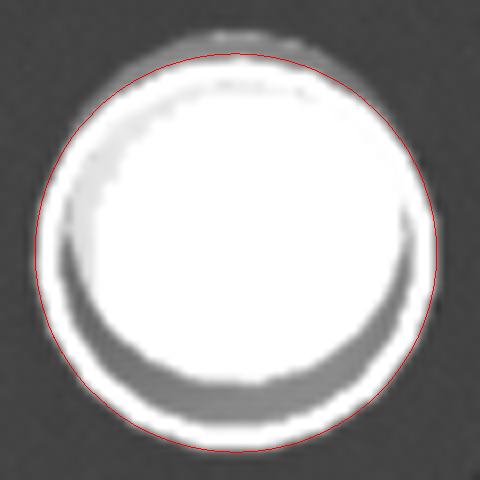

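View pics/w1d.png

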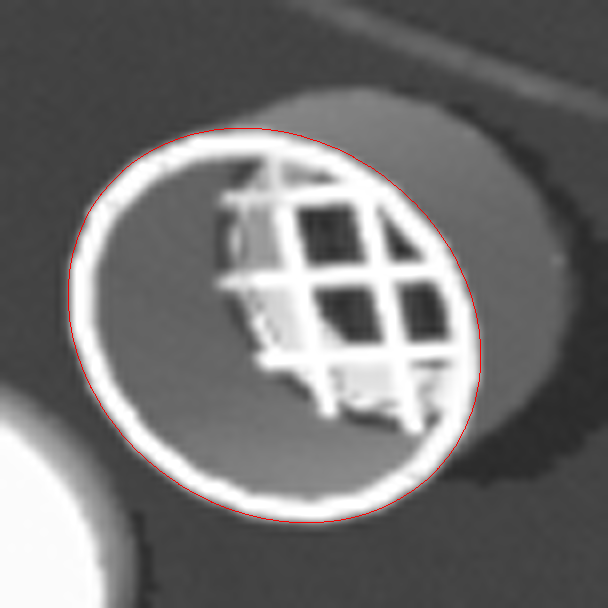

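Pan fit: (606.6, 337.1), agreeing with the top view to within 1 mm. Descending.

```bash
python3 -m jog '[[[0,0,0.12,0,1],[0,0,0.24,0,1],[0,0,0.34,0,1],[0,0,0.40,0,1],[0,0,0.435,0,1],[0,0,0.435,0,1]]]'
python3 -c "
from h import *
go(606.6,337.1,83)"
```

```text
time: 2.95
tcp_pos: [606.2, 332.9, 85.3]
eef_rot: [[1.0, -0.002, -0.002], [-0.002, -1.0, -0.001], [-0.002, 0.001, -1.0]]
ft_force: [0.1, 0.2, 0.6]
grip_width: 85.7
t=2.95 pos [606.2 332.9  85.3] yaw -0.002 w 85.7 f [0.1 0.2 0.6]
rows [ 0.0008 -0.0084  0.0046] -0.001
```

```bash
python3 -m jog '[[[0,-0.004,0.004,0,1],[0,-0.004,0.004,0,1]]]'; python3 -c "
from h import *
go(606.6,337.1,83)"
```

```text
time: 3.2
tcp_pos: [607.7, 335.8, 86.1]
eef_rot: [[1.0, -0.001, 0.003], [-0.001, -1.0, 0.001], [0.003, -0.001, -1.0]]
ft_force: [0.5, -0.1, -0.8]
grip_width: 85.0
t=3.20 pos [607.7 335.8  86.1] yaw -0.001 w 85.0 f [ 0.5 -0.1 -0.8]
rows [-0.0021 -0.0027  0.0063] -0.0008
```

```bash
python3 -m jog '[[[0,0,0,0,0],[0,0,0,0,-1],[0,0,0,0,-1],[0,0,0,0,-1],[0,0,0,0,-1]]]' 40; python3 -c "
from h import *
look('w2')
go(606.6,337.1,83)"
```

```text
time: 3.82
tcp_pos: [607.4, 335.6, 85.7]
eef_rot: [[1.0, -0.001, 0.002], [-0.001, -1.0, 0.001], [0.002, -0.001, -1.0]]
ft_force: [-0.7, 0.0, 5.5]
grip_width: 57.0
t=3.83 pos [607.4 335.6  85.7] f [-0.7  0.   5.5] w 57.0
t=3.88 pos [607.4 335.5  85.7] yaw -0.001 w 56.6 f [-0.8 -0.5  5.6]
rows [-0.0017 -0.0031  0.0053] -0.0009
```

View pics/w2.png

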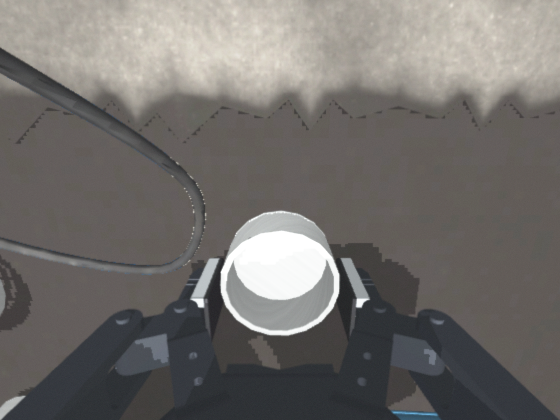

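```bash
python3 -m jog '[[[0,0,-0.06,0,-1],[0,0,-0.18,0,-1],[0,0,-0.30,0,-1],[0,0,-0.43,0,-1],[0.04,0.08,-0.43,0,-1],[0.08,0.2,-0.43,0,-1],[0.08,0.32,-0.43,0,-1],[0.08,0.44,-0.43,0,-1]]]'; 
python3 -m jog '[[[0,0.12,0,0,-1],[0,0.24,0,0,-1],[0,0.36,0,0,-1],[0,0.47,0,0,-1],[0,0.52,0,0,-1],[0,0.52,0,0,-1]]]'; python3 -c "
from h import *
look('w3')
go(647,-158,300)"
```

```text
time: 4.88
tcp_pos: [646.1, 113.3, 298.5]
eef_rot: [[1.0, -0.001, -0.001], [-0.001, -1.0, -0.0], [-0.001, 0.0, -1.0]]
ft_force: [1.1, -1.0, -1.4]
grip_width: 57.0
time: 5.62
tcp_pos: [645.8, -146.0, 298.7]
eef_rot: [[1.0, -0.004, -0.001], [-0.004, -1.0, 0.001], [-0.001, -0.001, -1.0]]
ft_force: [-0.2, 0.5, -1.2]
grip_width: 57.0
t=5.62 pos [ 645.8 -146.   298.7] f [-0.2  0.5 -1.2] w 57.0
t=5.67 pos [ 645.9 -144.6  298.8] yaw -0.002 w 56.6 f [ 1.2  1.  -0.4]
rows [ 0.0023  0.0268 -0.0025] -0.0013
```

View pics/w3.png

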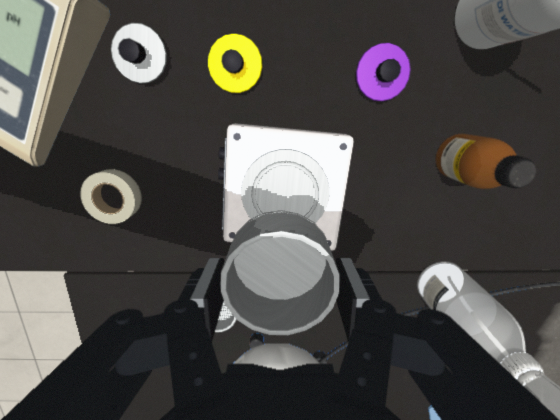

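The wrist view shows the deck ring around (288,188), partly hidden by the pan, with the box screws at (238,137), (343,147), (332,243) and (232,236). I'll enlarge the deck in both views.

```bash
python3 - <<'E'
import cv2,numpy as np
a=cv2.imread("pics/w3.png")[120:250,215:365]; b=cv2.imread("pics/top0.png")[145:209,302:370]
a=cv2.resize(a,None,fx=5,fy=5,interpolation=cv2.INTER_CUBIC)[:590]; b=cv2.resize(b,None,fx=8,fy=8,interpolation=cv2.INTER_CUBIC)
cl=cv2.createCLAHE(3,(4,4))
cv2.imwrite("pics/dk1.png",cl.apply(cv2.cvtColor(a,6)));cv2.imwrite("pics/dk2.png",cl.apply(cv2.cvtColor(b,6)))
E
```

```text
(no output)
```

View pics/dk1.png

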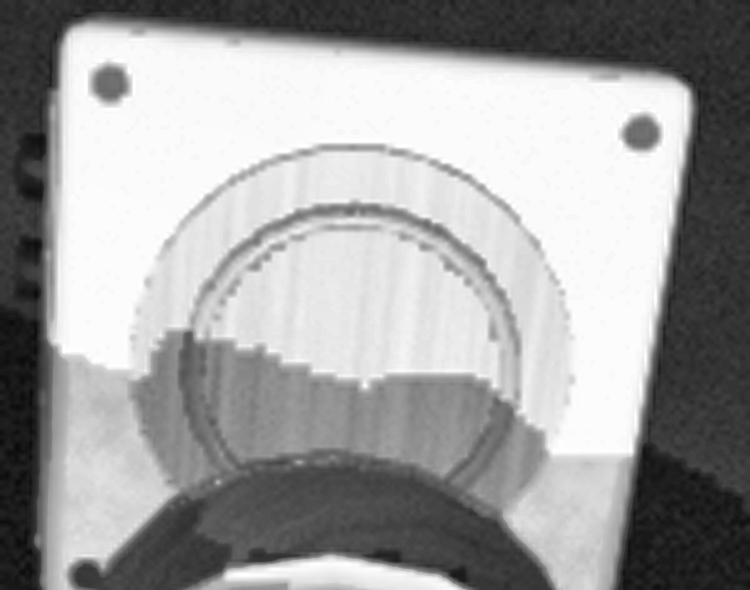

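View pics/dk2.png

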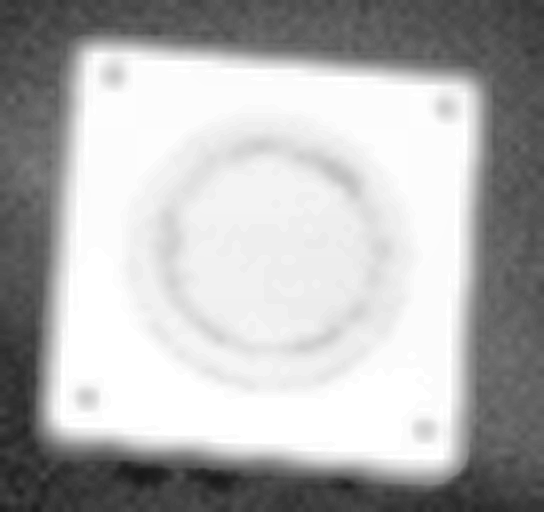

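```bash
python3 - <<'E'
from h import *
import pickle
from scipy.optimize import least_squares
s=pickle.load(open('w3.pkl','rb'))
for pts_,z,r in [([(355,145),(455,168),(545,258),(572,360),(240,176),(165,262),(133,355)],40,50),([(350,206),(430,222),(500,290),(519,375),(270,222),(210,280),(182,365)],45,38)]:
    uv=(np.array(pts_)+.5)/5-.5+[215,120]
    W=onplane("wrist",uv,z,s)[:,:2]
    f=least_squares(lambda p:np.hypot(*(W-p[:2]).T)-p[2],[647,-158,r]); print("wrist",f.x.round(1),np.abs(f.fun).max().round(1))
q=np.array([(113,75),(447,107),(425,430),(87,398)]);print("top",onplane("top",[(q.mean(0)+.5)/8-.5+[302,145]],38))
q=np.array([(268,140),(345,170),(388,250),(350,325),(270,352),(185,315),(160,240)])
W=onplane("top",(q+.5)/8-.5+[302,145],44)[:,:2];f=least_squares(lambda p:np.hypot(*(W-p[:2]).T)-p[2],[647,-158,38]); print("top ring",f.x.round(1))
go(646.5,-158.5,300)
E
```

```text
wrist [ 651.6 -155.1   49. ] 1.1
wrist [ 650.9 -155.1   37.4] 0.5
top [[ 649.57915976 -155.73677719   38.        ]]
top ring [ 650.1 -156.4   38.2]
t=5.67 pos [ 645.9 -144.6  298.8] yaw -0.002 w 56.6 f [ 1.2  1.  -0.4]
rows [ 0.0013  0.0278 -0.0025] -0.0013
```

```bash
python3 - <<'E'
from h import *
import pickle
from scipy.optimize import least_squares
im=cv2.imread("pics/w3.png")
c=cv2.resize(im[195:345,205:355],None,fx=4,fy=4,interpolation=cv2.INTER_CUBIC); cv2.imwrite("pics/held.png",c)
for i in range(2):
  s=readout.read_state(); print(s["tcp_pos"],s["time"])
E
```

```text
[ 645.90058125 -144.60995492  298.75775752] 5.675
[ 645.90058125 -144.60995492  298.75775752] 5.675
```

View pics/held.png

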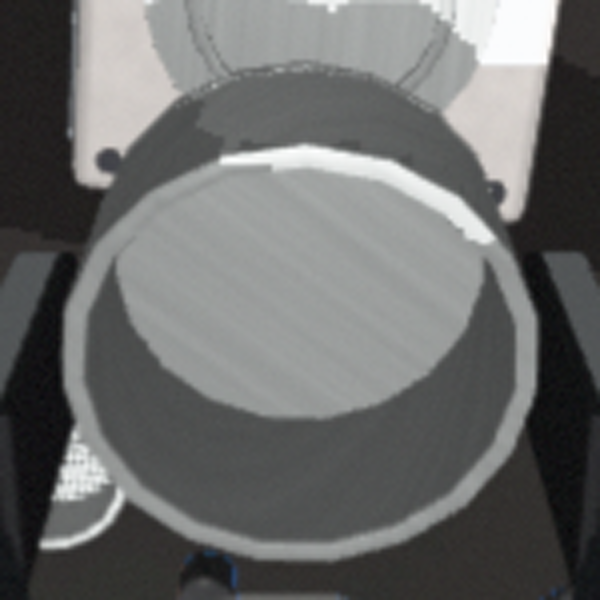

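```bash
cat >> h.py <<'E'
def tool_on(uv,tz):
    c=calibration("wrist"); p=cv2.undistortPoints(np.array(uv,float).reshape(-1,1,2),c["intrinsics"],c["dist"]).reshape(-1,2)
    T=c["tool_from_camera"]; v=np.c_[p,np.ones(len(p))]@T[:3,:3].T; return T[:3,3]+v*((tz-T[2,3])/v[:,2])[:,None]
E
python3 - <<'E'
from h import *
q=np.array([(303,147),(300,558),(64,340),(536,340)]); uv=(q+.5)/4-.5+[205,195]
for tz in (50,53,56): print(tz,tool_on(uv,tz).round(1).tolist())
E
```

```text
50 [[0.0, -31.7, 50.0], [-0.3, 22.5, 50.0], [-27.1, -8.0, 50.0], [26.5, -8.0, 50.0]]
53 [[0.0, -30.5, 53.0], [-0.3, 25.1, 53.0], [-27.8, -6.1, 53.0], [27.2, -6.1, 53.0]]
56 [[0.0, -29.2, 56.0], [-0.3, 27.7, 56.0], [-28.5, -4.2, 56.0], [27.9, -4.3, 56.0]]
```

```bash
python3 -m jog '[[[0.01,0.02,0,0,-1],[0.01,0.02,0.1,0,-1],[0.01,0.02,0.2,0,-1],[0.01,0.02,0.29,0,-1],[0.01,0.02,0.30,0,-1],[0.01,0.02,0.30,0,-1]]]'; python3 -c "
from h import *
look('w4')
go(651,-155.5,127)"
```

```text
time: 6.42
tcp_pos: [652.0, -154.5, 150.8]
eef_rot: [[1.0, -0.0, 0.002], [-0.0, -1.0, -0.001], [0.002, 0.001, -1.0]]
ft_force: [0.5, -0.0, -0.8]
grip_width: 56.8
t=6.42 pos [ 652.  -154.5  150.8] f [ 0.5 -0.  -0.8] w 56.8
t=6.47 pos [ 652.6 -154.9  152. ] yaw -0.001 w 57.1 f [ 0.7 -1.1  0.1]
rows [-0.0034  0.0011  0.0499] -0.0004
```

View pics/w4.png

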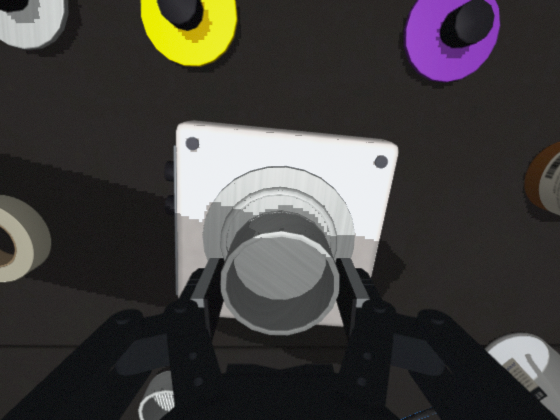

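The pan is centred on the ring columns (ring about 222–338, pan centre 280). Lowering it.

```bash
python3 -m jog '[[[-0.002,0,0.02,0,-1],[-0.002,0,0.036,0,-1],[-0.002,0,0.042,0,-1],[-0.002,0,0.044,0,-1],[-0.002,0,0.046,0,-1]]]'; python3 -m jog '[[[0,0,0.002,0,-1],[0,0,0.004,0,-1]]]'
```

```text
time: 7.1
tcp_pos: [650.2, -154.9, 126.5]
eef_rot: [[1.0, -0.001, 0.0], [-0.001, -1.0, -0.0], [0.0, 0.0, -1.0]]
ft_force: [-0.6, -1.2, -1.0]
grip_width: 56.6
time: 7.35
tcp_pos: [650.3, -154.9, 125.6]
eef_rot: [[1.0, -0.001, -0.0], [-0.001, -1.0, -0.0], [-0.0, 0.0, -1.0]]
ft_force: [-4.8, 1.8, 9.5]
grip_width: 56.7
```

```bash
python3 -m jog '[[[0,0,0,0,0.5],[0,0,0,0,1],[0,0,0,0,1],[0,0,0,0,1],[0,0,-0.1,0,1],[0,0,-0.2,0,1],[0,0,-0.3,0,1],[0,0,-0.35,0,1]]]'; python3 -c "
from h import *
look('w5')
go(651,-155.5,300)"
```

```text
time: 8.35
tcp_pos: [650.9, -155.1, 303.5]
eef_rot: [[1.0, -0.001, 0.005], [-0.001, -1.0, -0.002], [0.005, 0.002, -1.0]]
ft_force: [-0.0, -0.2, -0.1]
grip_width: 85.2
t=8.35 pos [ 650.9 -155.1  303.5] f [-0.  -0.2 -0.1] w 85.2
t=8.40 pos [ 651.8 -155.4  306.4] yaw -0.001 w 85.1 f [ 0.9 -0.4  2.3]
rows [-0.0017  0.0001  0.0129] -0.0008
```

View pics/w5.png

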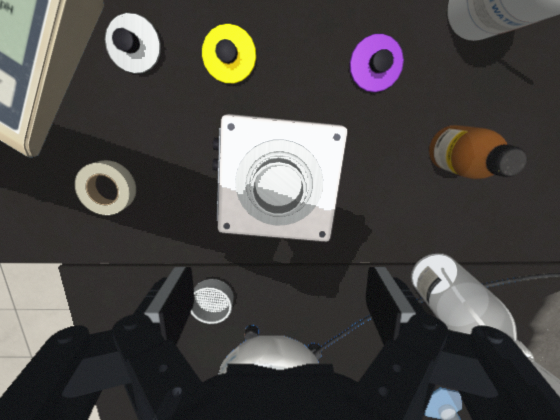

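The pan sits inside the ring at about (278,187). The fine sieve is at (211,300). Moving above it.

```bash
python3 -m jog '[[[-0.09,0.11,0,0,1],[-0.186,0.22,0,0,1],[-0.186,0.342,0,0,1],[-0.186,0.342,0,0,1],[-0.186,0.342,0,0,1]]]'; python3 -c "
from h import *
s,im,d=look('w6')
rim('wrist',(280,180),30,s,im,r=40,th=120,save='w6c')
c=cv2.imread('pics/w5.png')[150:225,238:320]; cv2.imwrite('pics/w5c.png',cv2.resize(c,None,fx=7,fy=7,interpolation=cv2.INTER_CUBIC))
"
```

```text
time: 9.02
tcp_pos: [556.6, -326.0, 298.5]
eef_rot: [[1.0, -0.003, -0.001], [-0.003, -1.0, 0.001], [-0.001, -0.001, -1.0]]
ft_force: [-0.2, 0.6, 0.1]
grip_width: 85.7
t=9.03 pos [ 556.6 -326.   298.5] f [-0.2  0.6  0.1] w 85.7
ctr [280.95 181.76] axes [49.5 49.9] world [ 557.6 -324.6   30. ]
```

View pics/w6.png

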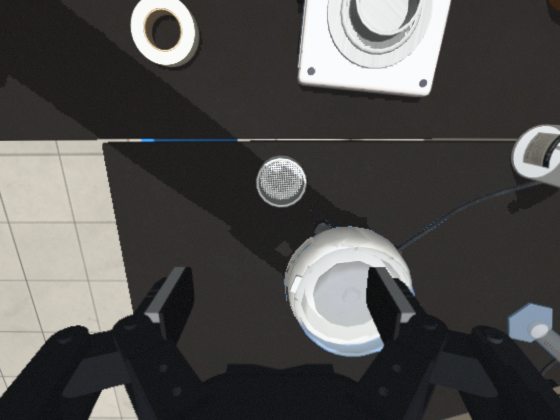

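View pics/w6c.png

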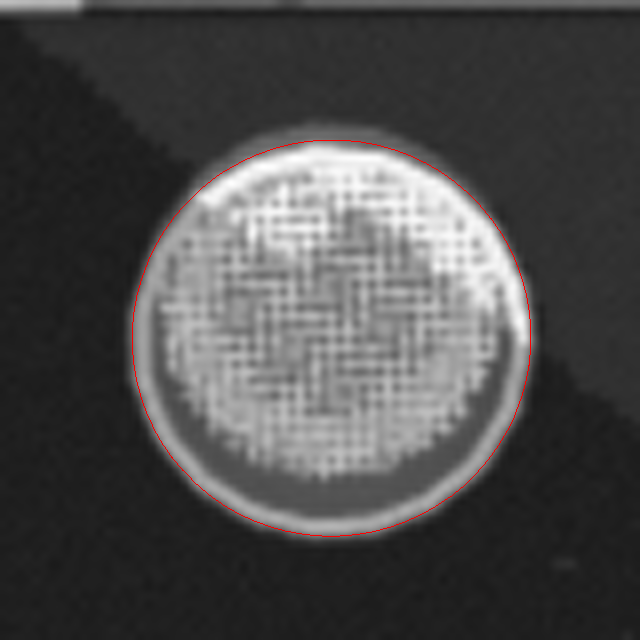

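View pics/w5c.png

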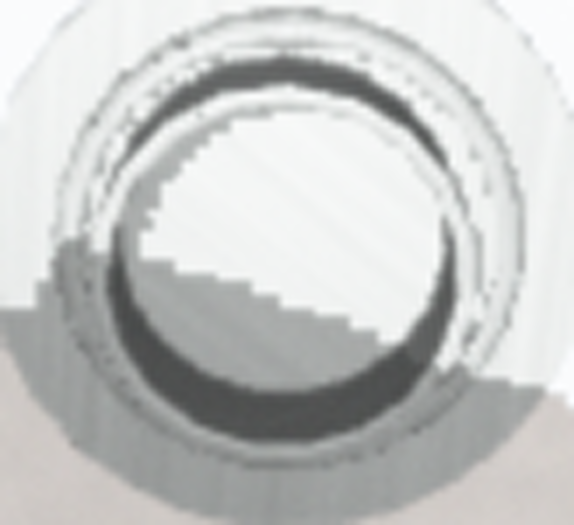

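```bash
python3 - <<'E'
from h import *
P=np.load("P.npy"); Q=P.reshape(-1,3)
m=(Q[:,2]>25)&(Q[:,2]<150)&(Q[:,0]>480)&(Q[:,0]<720)&(Q[:,1]<-330)&(Q[:,1]>-420)
Q=Q[m]; 
for x in range(480,720,20):
    k=Q[(Q[:,0]>=x)&(Q[:,0]<x+20)]
    if len(k): print(x,"ymax",k[:,1].max().round(),"zmax",k[:,2].max().round())
go(557.6,-325,84)
E
```

```text
520 ymax -333.0 zmax 34.0
540 ymax -346.0 zmax 35.0
560 ymax -338.0 zmax 74.0
580 ymax -332.0 zmax 106.0
600 ymax -382.0 zmax 103.0
620 ymax -380.0 zmax 107.0
640 ymax -380.0 zmax 107.0
660 ymax -383.0 zmax 103.0
680 ymax -394.0 zmax 98.0
700 ymax -420.0 zmax 59.0
t=9.07 pos [ 557.  -325.   298.6] yaw -0.001 w 85.3 f [ 0.6 -0.2 -0.2]
rows [0.0016 0.0006 0.4292] -0.0008
```

```bash
python3 -m jog '[[[0.002,0,0,-0.11,1],[0.002,0,0,-0.22,1],[0.002,0,0.1,-0.32,1],[0.002,0,0.2,-0.32,1],[0.002,0,0.3,-0.32,1],[0.002,0,0.38,-0.32,1],[0.002,0,0.43,-0.32,1],[0.002,0,0.43,-0.32,1]]]'; python3 -c "
from h import *
look('w7');go(557.6,-325,84)
"
```

```text
time: 10.07
tcp_pos: [557.2, -322.7, 81.8]
eef_rot: [[0.876, 0.483, -0.004], [0.483, -0.876, 0.004], [-0.002, -0.005, -1.0]]
ft_force: [0.6, 0.1, 0.4]
grip_width: 85.5
t=10.07 pos [ 557.2 -322.7   81.8] f [0.6 0.1 0.4] w 85.5
t=10.12 pos [ 558.2 -323.9   83.9] yaw 0.503 w 85.4 f [ 1.7  0.8 -0. ]
rows [-0.0021  0.0014 -0.0003] 0.3204
```

View pics/w7.png

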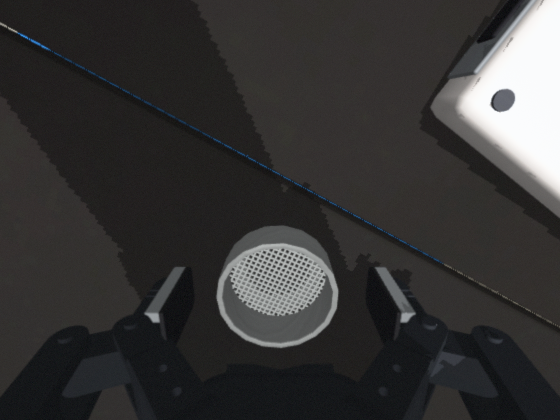

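```bash
python3 - <<'E'
from h import *
im=cv2.imread("pics/w7.png"); c=cv2.resize(im[220:360,205:355],None,fx=4,fy=4,interpolation=cv2.INTER_CUBIC); cv2.imwrite("pics/w7c.png",c)
uv=[(279,243),(278,347),(218,293),(338,293)]
for tz in (50,53,56): print(tz,tool_on(uv,tz).round(1).tolist())
E
```

```text
50 [[-0.2, -26.3, 50.0], [-0.8, 30.2, 50.0], [-28.4, -1.0, 50.0], [27.0, -1.0, 50.0]]
53 [[-0.2, -24.9, 53.0], [-0.8, 33.1, 53.0], [-29.2, 1.1, 53.0], [27.7, 1.0, 53.0]]
56 [[-0.3, -23.5, 56.0], [-0.8, 35.9, 56.0], [-29.9, 3.1, 56.0], [28.4, 3.1, 56.0]]
```

View pics/w7c.png

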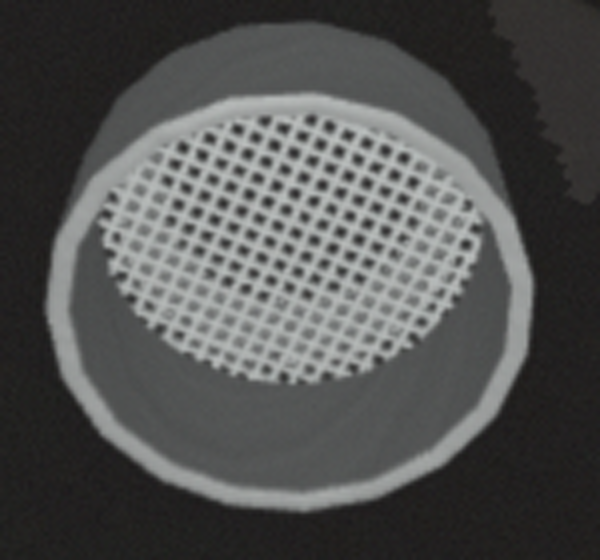

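The wrist view shows the fine sieve about 4 mm off along tool y (rim rows 243–347). I'll correct that and close.

```bash
python3 -m jog '[[[0,0.008,0,0,1],[0,0.008,0,0,1],[0,0.008,0,0,0],[0,0.008,0,0,-1],[0,0.008,0,0,-1],[0,0.008,0,0,-1],[0,0.008,0,0,-1]]]' 40; python3 -m jog '[[[0,0,-0.03,0,-1],[0,0,-0.12,0,-1],[0,0,-0.24,0,-1],[0,0,-0.36,0,-1],[0,0,-0.44,0,-1],[0,0,-0.44,0,-1]]]';  python3 -c "
from h import *
look('w8');go(651,-155.5,303,0)
"
```

```text
time: 11.0
tcp_pos: [560.2, -329.6, 85.5]
eef_rot: [[0.877, 0.48, 0.001], [0.48, -0.877, -0.001], [0.0, 0.001, -1.0]]
ft_force: [-1.4, 0.3, 6.2]
grip_width: 57.4
time: 11.75
tcp_pos: [560.9, -330.1, 309.9]
eef_rot: [[0.877, 0.481, 0.007], [0.481, -0.877, -0.006], [0.003, 0.008, -1.0]]
ft_force: [0.6, 0.2, -0.9]
grip_width: 56.7
t=11.75 pos [ 560.9 -330.1  309.9] f [ 0.6  0.2 -0.9] w 56.7
t=11.80 pos [ 560.  -329.4  306.4] yaw 0.501 w 56.9 f [-1.1 -0.4 -1.6]
rows [ 0.3267 -0.2175  0.0065] 0.3191
```

View pics/w8.png

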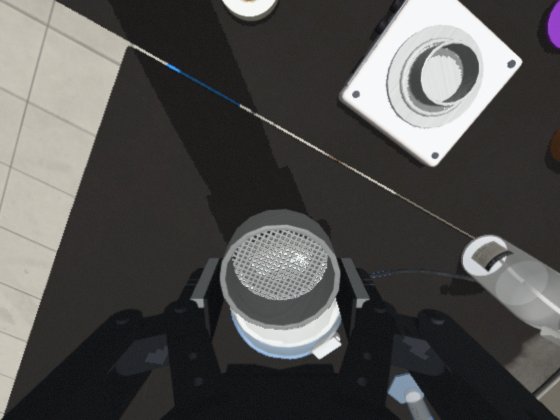

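```bash
python3 -m jog '[[[0.09,-0.06,0,0.1,-1],[0.18,-0.12,0,0.2,-1],[0.27,-0.18,0,0.3,-1],[0.327,-0.22,0,0.32,-1],[0.327,-0.22,0,0.32,-1],[0.327,-0.22,0,0.32,-1]]]'; python3 -m jog '[[[0,0,0.1,0,-1],[0,0,0.19,0,-1],[0,0,0.22,0,-1],[0,0,0.22,0,-1],[0,0,0.22,0,-1]]]';  python3 -c "
from h import *
look('w9');go(651,-155.5,303,0)
im=cv2.imread('pics/w9.png'); cv2.imwrite('pics/w9c.png',cv2.resize(im[150:345,180:380],None,fx=4,fy=4,interpolation=cv2.INTER_CUBIC)[:600*2][180:])
"
```

```text
time: 12.55
tcp_pos: [649.5, -154.3, 302.5]
eef_rot: [[1.0, -0.001, -0.003], [-0.001, -1.0, 0.001], [-0.003, -0.001, -1.0]]
ft_force: [-0.1, -0.6, -0.8]
grip_width: 56.8
time: 13.18
tcp_pos: [651.3, -155.0, 196.9]
eef_rot: [[1.0, -0.002, 0.004], [-0.002, -1.0, -0.002], [0.004, 0.002, -1.0]]
ft_force: [-0.1, 1.2, -0.9]
grip_width: 56.7
t=13.18 pos [ 651.3 -155.   196.9] f [-0.1  1.2 -0.9] w 56.7
t=13.22 pos [ 651.4 -154.9  197.1] yaw -0.002 w 56.7 f [ 0.8  0.2 -0.4]
rows [-0.      0.0016 -0.2118] -0.0011
```

View pics/w9.png

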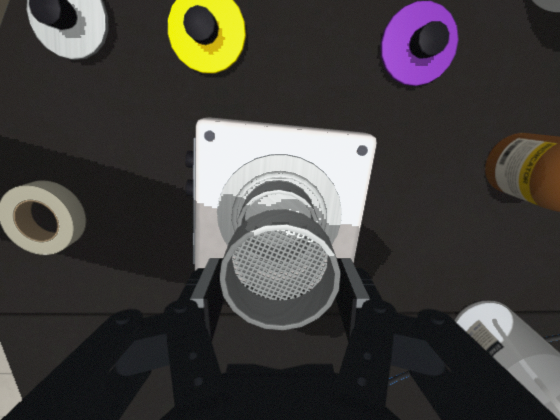

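View pics/w9c.png

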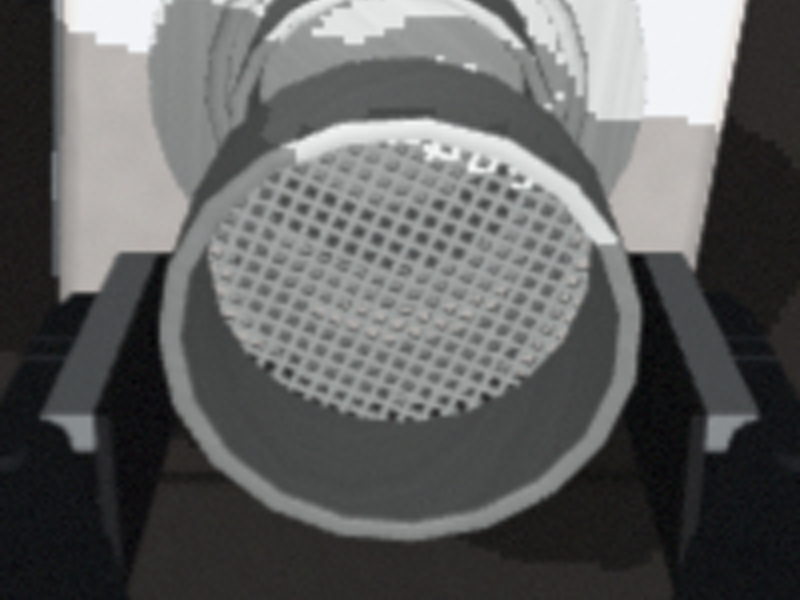

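```bash
python3 - <<'E'
from h import *
import pickle
for f in ('w5',):
    s=pickle.load(open(f+'.pkl','rb')); print(onplane("wrist",[(279.5,189.4)],70,s), tool_on([(279.5,189.4)],s["tcp_pos"][2]-70))
uv=[(280,224.5),(280,330),(220.5,283),(339.5,283)]
for tz in (53,55,57): print(tz,tool_on(uv,tz).round(1).tolist())
E
```

```text
[[ 651.63821054 -154.20072223   70.        ]] [[ -0.46111598  -1.40626625 233.511079  ]]
53 [[-0.1, -33.7, 53.0], [-0.1, 22.6, 53.0], [-28.0, -4.3, 53.0], [27.7, -4.3, 53.0]]
55 [[-0.1, -32.9, 55.0], [-0.1, 24.3, 55.0], [-28.4, -3.0, 55.0], [28.2, -3.0, 55.0]]
57 [[-0.1, -32.1, 57.0], [-0.1, 26.0, 57.0], [-28.9, -1.8, 57.0], [28.6, -1.8, 57.0]]
```

```bash
python3 -m jog '[[[0,0.006,0.03,0,-1],[0,0.006,0.06,0,-1],[0,0.006,0.08,0,-1],[0,0.006,0.088,0,-1],[0,0.006,0.092,0,-1]]]'; python3 -m jog '[[[0,0,0.002,0,-1],[0,0,0.004,0,-1]]]';  python3 -c "
from h import *
look('w10');go(651,-155.5,303,0)
"
```

```text
time: 13.85
tcp_pos: [650.3, -157.1, 148.1]
eef_rot: [[1.0, -0.001, -0.0], [-0.001, -1.0, 0.0], [-0.0, -0.0, -1.0]]
ft_force: [-0.9, -0.0, -0.5]
grip_width: 56.8
time: 14.1
tcp_pos: [650.6, -157.2, 147.5]
eef_rot: [[1.0, -0.001, 0.001], [-0.001, -1.0, -0.0], [0.001, 0.0, -1.0]]
ft_force: [-3.2, 0.7, 6.6]
grip_width: 56.7
t=14.10 pos [ 650.6 -157.2  147.5] f [-3.2  0.7  6.6] w 56.7
t=14.15 pos [ 650.6 -157.2  147.5] yaw -0.001 w 56.9 f [-2.1  1.1  3.9]
rows [ 0.001  -0.0034 -0.311 ] -0.0008
```

View pics/w10.png

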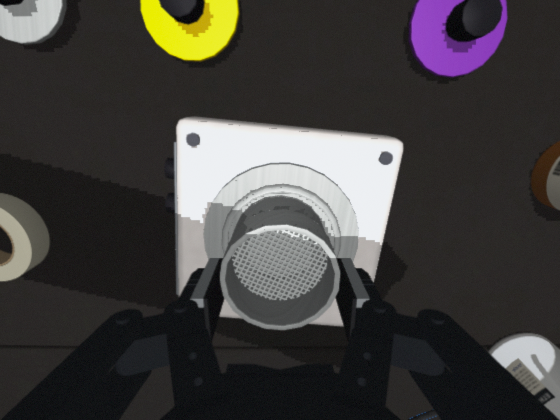

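Contact came at TCP z 147.5, which is the pan's contact height (125.6) plus 22, so the fine sieve is seated. Releasing.

```bash
python3 -m jog '[[[0,0,0,0,0.5],[0,0,0,0,1],[0,0,0,0,1],[0,0,0,0,1],[0,0,-0.1,0,1],[0,0,-0.2,0,1],[0,0,-0.3,0,1],[0,0,-0.31,0,1]]]'; python3 -c "
from h import *
look('w11')
go(438,210,303)
im=cv2.imread('pics/w11.png'); cv2.imwrite('pics/w11c.png',cv2.resize(im[130:230,220:340],None,fx=6,fy=6,interpolation=cv2.INTER_CUBIC))"
```

```text
time: 15.15
tcp_pos: [652.0, -157.8, 307.3]
eef_rot: [[1.0, -0.001, 0.009], [-0.001, -1.0, -0.004], [0.009, 0.004, -1.0]]
ft_force: [1.1, 0.2, 0.8]
grip_width: 85.2
t=15.15 pos [ 652.  -157.8  307.3] f [1.1 0.2 0.8] w 85.2
t=15.20 pos [ 651.2 -157.5  304.9] yaw -0.001 w 85.1 f [ 0.1 -0.2  0.7]
rows [-4.275e-01 -7.344e-01 -1.000e-04] -0.0009
```

View pics/w11c.png

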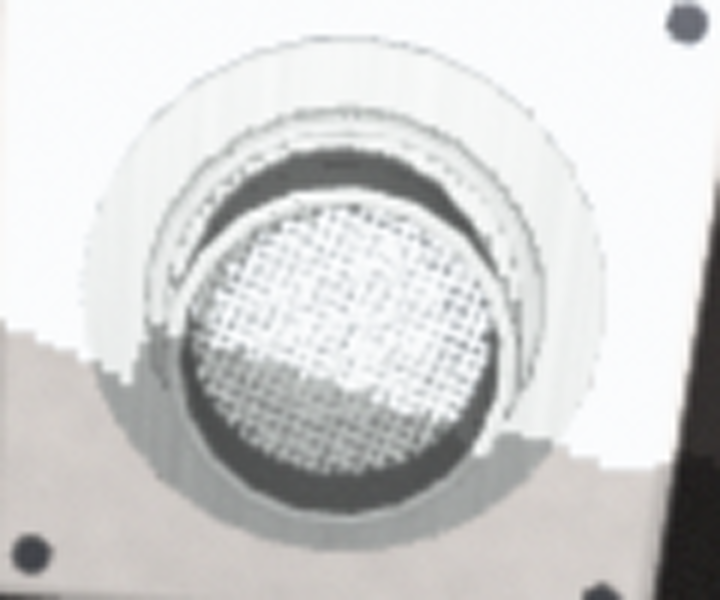

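```bash
python3 -m jog '[[[-0.06,-0.1,0,0,1],[-0.12,-0.2,0,0,1],[-0.18,-0.3,0,0,1],[-0.24,-0.41,0,0,1],[-0.3,-0.51,0,0,1],[-0.36,-0.62,0,0,1],[-0.428,-0.734,0,0,1],[-0.428,-0.734,0,0,1]]]'; python3 -m jog '[[[0,0,0,0,1],[0,0,0,0,1]]]';python3 -c "
from h import *
import pickle
s=pickle.load(open('w11.pkl','rb')); print(onplane('wrist',[(277.6,188.9)],92,s))
s,im,d=look('w12')
rim('wrist',(280,178),36,s,im,r=36,th=150,save='w12c')
"
```

```text
time: 16.2
tcp_pos: [434.0, 212.6, 299.2]
eef_rot: [[1.0, 0.004, -0.004], [0.004, -1.0, -0.0], [-0.004, 0.0, -1.0]]
ft_force: [0.1, -0.5, -0.5]
grip_width: 85.6
time: 16.45
tcp_pos: [437.3, 209.2, 300.7]
eef_rot: [[1.0, -0.003, -0.001], [-0.003, -1.0, -0.0], [-0.001, 0.0, -1.0]]
ft_force: [0.7, 0.1, -0.3]
grip_width: 85.4
[[ 651.61452727 -151.85510387   92.        ]]
t=16.45 pos [437.3 209.2 300.7] f [ 0.7  0.1 -0.3] w 85.4
ctr [258.99 180.88] axes [ 63.1 103.8] world [413.3 212.2  36. ]
```

View pics/w12.png

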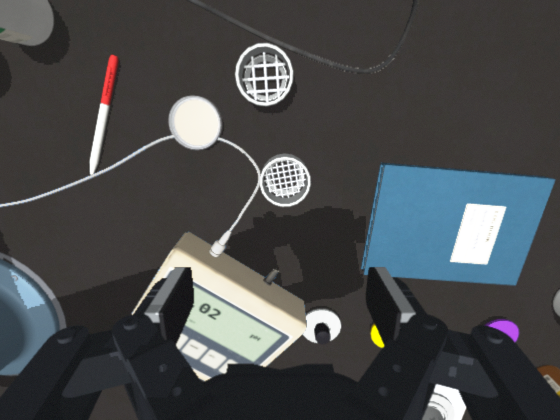

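View pics/w12c.png

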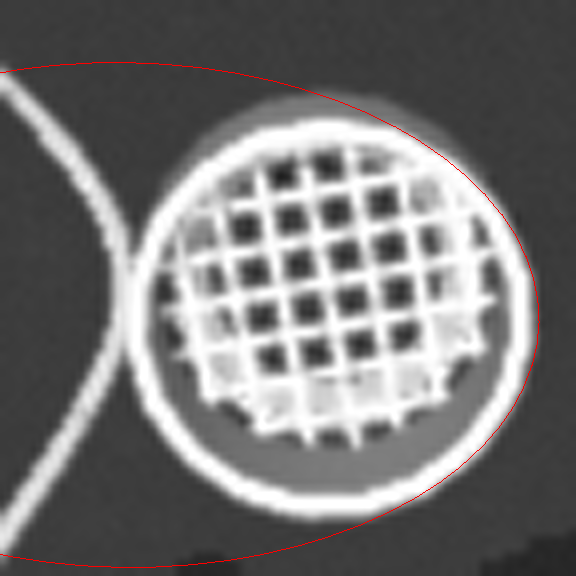

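Medium confirmed at (285.5,181.8) with mid-size openings. The cable hugs its left side, so I'll grip along world y with the jaws turned 90°.

```bash
python3 -c "
from h import *
import pickle
s=pickle.load(open('w12.pkl','rb')); print(onplane('wrist',[(285.5,181.75)],36,s), tool_on([(285.5,181.75)],s['tcp_pos'][2]-36))
"; 
```

```text
[[443.29592182 211.07036551  36.        ]] [[  6.31303423  -2.04091442 264.71159021]]
```

```bash
python3 -m jog '[[[0.012,-0.004,0,-0.11,1],[0.012,-0.004,0,-0.23,1],[0.012,-0.004,0.03,-0.34,1],[0.012,-0.004,0.06,-0.46,1],[0.012,-0.004,0.1,-0.58,1],[0.012,-0.004,0.14,-0.7,1],[0.012,-0.004,0.18,-0.82,1],[0.012,-0.004,0.22,-0.94,1]]]'; python3 -m jog '[[[0,0,0,-0.06,1],[0,0,0.08,-0.06,1],[0,0,0.16,-0.06,1],[0,0,0.2,-0.06,1],[0,0,0.2,-0.06,1]]]'; python3 -c "
from h import *
s,im,d=look('w13');go(443.3,211,90,1.5708)
rim('wrist',(280,290),36,s,im,r=75,th=150,sc=4,save='w13c')"
```

```text
time: 17.5
tcp_pos: [443.5, 211.1, 190.6]
eef_rot: [[0.097, 0.995, -0.0], [0.995, -0.097, -0.0], [-0.0, -0.0, -1.0]]
ft_force: [-0.5, 0.3, 0.2]
grip_width: 85.3
time: 18.12
tcp_pos: [442.2, 211.0, 89.7]
eef_rot: [[0.008, 1.0, -0.004], [1.0, -0.008, -0.001], [-0.001, -0.004, -1.0]]
ft_force: [0.6, -0.5, 0.9]
grip_width: 85.2
t=18.12 pos [442.2 211.   89.7] f [ 0.6 -0.5  0.9] w 85.2
t=18.18 pos [443.1 211.4  91.1] yaw 1.563 w 85.1 f [ 0.2 -0.9 -0.6]
rows [-0.0008  0.0004  0.0022] -0.0051
ctr [278.27 286.37] axes [104.7 120.3] world [440.1 210.9  36. ]
```

View pics/w13.png

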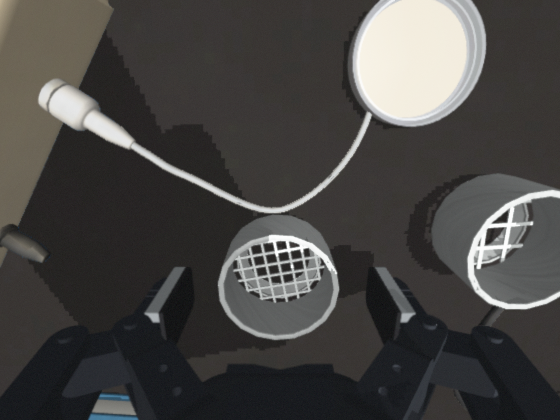

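View pics/w13c.png

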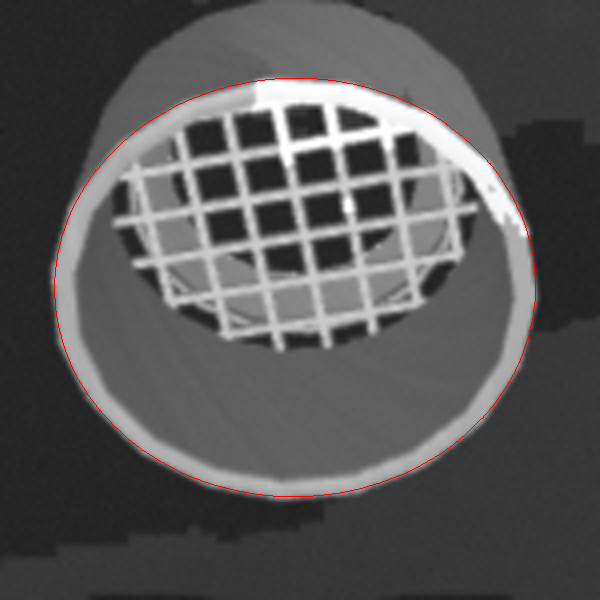

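Centred. Closing and lifting.

```bash
python3 -m jog '[[[0,-0.002,0,0,0],[0,-0.002,0,0,-1],[0,-0.002,0,0,-1],[0,-0.002,0,0,-1],[0,-0.002,0,0,-1]]]' 40; python3 -m jog '[[[0,0,-0.03,0,-1],[0,0,-0.12,0,-1],[0,0,-0.24,0,-1],[0,0,-0.36,0,-1],[0,0,-0.42,0,-1],[0,0,-0.42,0,-1]]]';  python3 -c "
from h import *
look('w14');go(651,-154.5,300,1.5708)
"
```

```text
time: 18.8
tcp_pos: [443.0, 212.3, 93.0]
eef_rot: [[0.006, 1.0, 0.003], [1.0, -0.006, 0.0], [0.0, 0.003, -1.0]]
ft_force: [-0.6, -1.5, 6.4]
grip_width: 56.7
time: 19.55
tcp_pos: [442.7, 212.5, 305.0]
eef_rot: [[0.006, 1.0, 0.007], [1.0, -0.006, 0.002], [0.002, 0.007, -1.0]]
ft_force: [0.4, -0.1, -1.2]
grip_width: 56.4
t=19.55 pos [442.7 212.5 305. ] f [ 0.4 -0.1 -1.2] w 56.4
t=19.60 pos [441.7 212.2 302.2] yaw 1.565 w 56.5 f [ 1.4  1.3 -2.1]
rows [-0.7309  0.4231  0.0049] -0.004
```

```bash
python3 -m jog '[[[-0.1,0.058,0,0.11,-1],[-0.2,0.116,0,0.23,-1],[-0.3,0.174,0,0.34,-1],[-0.4,0.232,0,0.46,-1],[-0.5,0.29,0,0.58,-1],[-0.6,0.347,0,0.7,-1],[-0.7,0.405,0,0.82,-1],[-0.731,0.423,0,0.94,-1]]]'; python3 -m jog '[[[0,0,0.02,0.06,-1],[0,0,0.1,0.06,-1],[0,0,0.14,0.06,-1],[0,0,0.14,0.06,-1],[0,0,0.14,0.06,-1]]]'; python3 -c "
from h import *
s,im,d=look('w15');go(651,-154.5,303,0)
cv2.imwrite('pics/w15c.png',cv2.resize(im[150:345,180:380],None,fx=4,fy=4,interpolation=cv2.INTER_CUBIC)[180:])
"
```

```text
time: 20.6
tcp_pos: [650.8, -157.5, 297.6]
eef_rot: [[0.996, 0.083, -0.005], [0.083, -0.997, 0.002], [-0.005, -0.002, -1.0]]
ft_force: [-0.6, -0.4, -2.1]
grip_width: 56.8
time: 21.22
tcp_pos: [651.4, -154.8, 232.4]
eef_rot: [[1.0, -0.001, 0.001], [-0.001, -1.0, -0.001], [0.001, 0.001, -1.0]]
ft_force: [-1.0, 0.9, -0.7]
grip_width: 56.3
t=21.23 pos [ 651.4 -154.8  232.4] f [-1.   0.9 -0.7] w 56.3
t=21.27 pos [ 651.7 -154.9  233.1] yaw -0.001 w 56.7 f [-0.7 -0.  -0. ]
rows [-0.001  -0.0006 -0.1399] -0.0008
```

View pics/w15.png

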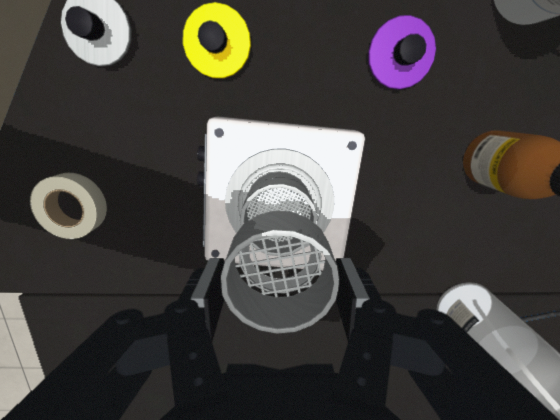

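View pics/w15c.png

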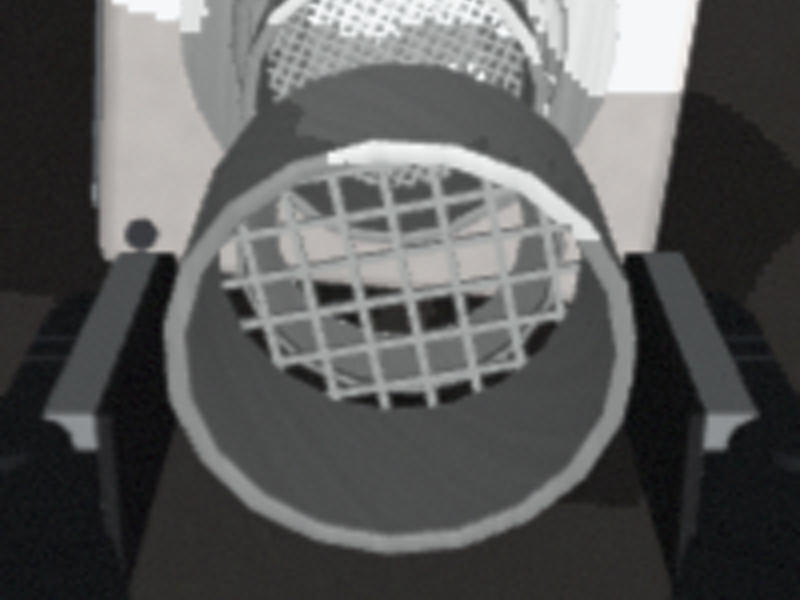

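```bash
python3 - <<'E'
from h import *
uv=[(280,230.5),(280,333.2),(221.5,283),(339,283)]
for tz in (55,57,58): print(tz,tool_on(uv,tz).round(1).tolist())
E
```

```text
55 [[-0.1, -30.0, 55.0], [-0.1, 26.3, 55.0], [-27.9, -3.0, 55.0], [27.9, -3.0, 55.0]]
57 [[-0.1, -29.2, 57.0], [-0.1, 28.0, 57.0], [-28.4, -1.8, 57.0], [28.4, -1.8, 57.0]]
58 [[-0.1, -28.8, 58.0], [-0.1, 28.9, 58.0], [-28.6, -1.1, 58.0], [28.6, -1.1, 58.0]]
```

```bash
python3 -m jog '[[[-0.001,0,0.04,0,-1],[-0.001,0,0.08,0,-1],[-0.001,0,0.096,0,-1],[-0.001,0,0.104,0,-1],[-0.001,0,0.106,0,-1]]]'; python3 -m jog '[[[0,0,0.002,0,-1],[0,0,0.004,0,-1]]]'
```

```text
time: 21.9
tcp_pos: [650.6, -154.8, 178.3]
eef_rot: [[1.0, -0.001, 0.0], [-0.001, -1.0, -0.0], [0.0, 0.0, -1.0]]
ft_force: [-0.5, -0.7, -1.0]
grip_width: 56.7
time: 22.15
tcp_pos: [650.8, -154.8, 177.0]
eef_rot: [[1.0, -0.001, 0.001], [-0.001, -1.0, -0.0], [0.001, 0.0, -1.0]]
ft_force: [-0.9, 0.3, 6.2]
grip_width: 57.0
```

```bash
python3 -m jog '[[[0,0,0,0,0.5],[0,0,0,0,1],[0,0,0,0,1],[0,0,0,0,1],[0,0,-0.1,0,1],[0,0,-0.2,0,1],[0,0,-0.26,0,1],[0,0,-0.26,0,1]]]'; python3 -c "
from h import *
s,im,d=look('w16')
go(421.4,323.3,305)
cv2.imwrite('pics/w16c.png',cv2.resize(im[130:230,220:340],None,fx=6,fy=6,interpolation=cv2.INTER_CUBIC))"
```

```text
time: 23.15
tcp_pos: [651.6, -155.1, 310.1]
eef_rot: [[1.0, -0.001, 0.006], [-0.001, -1.0, -0.003], [0.006, 0.003, -1.0]]
ft_force: [-0.2, -0.0, 0.3]
grip_width: 85.3
t=23.15 pos [ 651.6 -155.1  310.1] f [-0.2 -0.   0.3] w 85.3
t=23.20 pos [ 650.7 -154.8  307.3] yaw -0.001 w 85.3 f [-1.2 -0.1 -0.2]
rows [-0.46   -0.9555  0.0029] -0.0009
```

View pics/w16c.png

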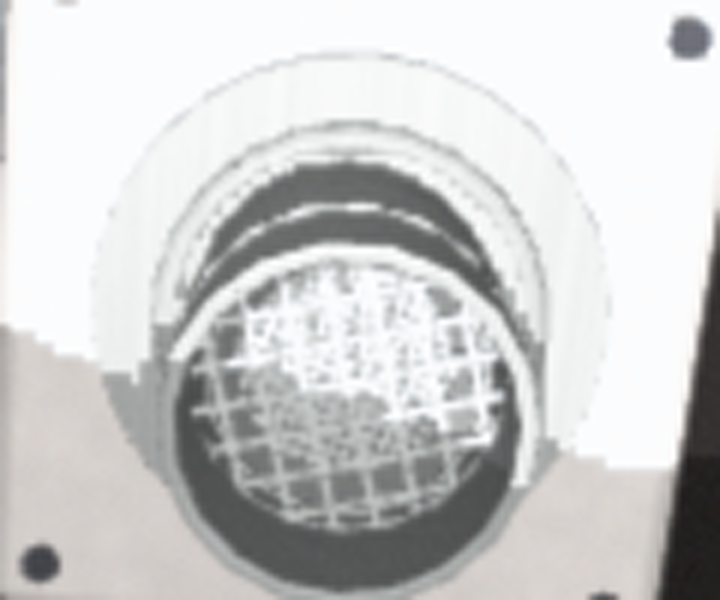

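Medium is seated: clean concentric rims, with contact at the expected height. On to the coarse sieve.

```bash
python3 -m jog '[[[-0.05,-0.1,0,0,1],[-0.1,-0.21,0,0,1],[-0.15,-0.32,0,0,1],[-0.2,-0.43,0,0,1],[-0.25,-0.54,0,0,1],[-0.3,-0.65,0,0,1],[-0.36,-0.76,0,0,1],[-0.4,-0.85,0,0,1]]]'; python3 -m jog '[[[-0.06,-0.106,0,0,1],[-0.06,-0.106,0,0,1],[-0.06,-0.106,0,0,1]]]';python3 -c "
from h import *
s,im,d=look('w17')
rim('wrist',(280,178),42,s,im,r=36,th=150,save='w17c')
"
```

```text
time: 24.2
tcp_pos: [448.8, 272.1, 303.9]
eef_rot: [[1.0, -0.001, -0.004], [-0.001, -1.0, -0.001], [-0.004, 0.001, -1.0]]
ft_force: [0.8, 0.4, 0.3]
grip_width: 85.0
time: 24.58
tcp_pos: [420.6, 323.3, 304.6]
eef_rot: [[1.0, -0.001, -0.003], [-0.001, -1.0, -0.002], [-0.003, 0.002, -1.0]]
ft_force: [0.3, -0.4, -0.3]
grip_width: 85.5
t=24.57 pos [420.6 323.3 304.6] f [ 0.3 -0.4 -0.3] w 85.5
ctr [280.85 182.64] axes [51.5 53.9] world [421.  324.4  42. ]
```

View pics/w17.png

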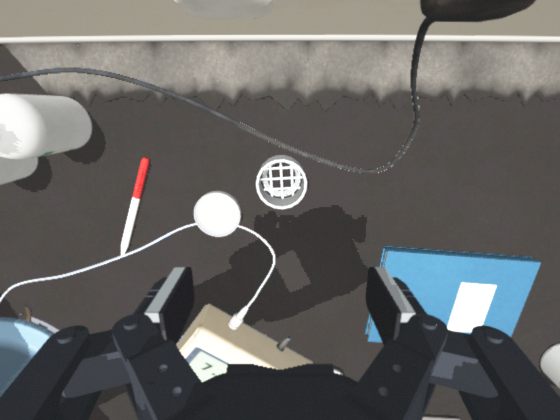

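View pics/w17c.png

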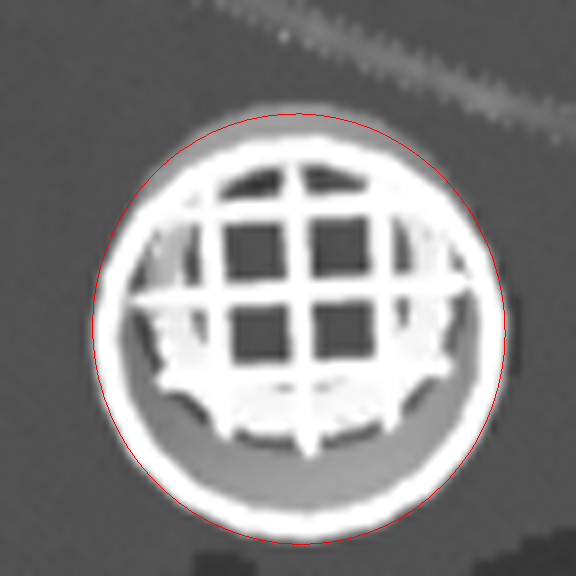

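Coarse confirmed (large openings, rim centre about (281,184)), nearly under the tool. Descending.

```bash
python3 -m jog '[[[0.001,0.002,0.1,0,1],[0.001,0.002,0.2,0,1],[0.001,0.002,0.3,0,1],[0.001,0.002,0.38,0,1],[0.001,0.002,0.417,0,1],[0.001,0.002,0.417,0,1]]]'; python3 -c "
from h import *
s,im,d=look('w18');go(421,322.5,96)
cv2.imwrite('pics/w18c.png',cv2.resize(im[210:350,205:355],None,fx=4,fy=4,interpolation=cv2.INTER_CUBIC))"
```

```text
time: 25.38
tcp_pos: [421.6, 321.7, 97.0]
eef_rot: [[1.0, -0.003, -0.002], [-0.003, -1.0, -0.001], [-0.002, 0.001, -1.0]]
ft_force: [-0.0, -0.6, 0.5]
grip_width: 85.6
t=25.38 pos [421.6 321.7  97. ] f [-0.  -0.6  0.5] w 85.6
t=25.43 pos [422.5 322.4  98.5] yaw -0.003 w 85.2 f [-0.1  1.3  0.9]
rows [-0.003  -0.0003  0.005 ] -0.0016
```

View pics/w18c.png

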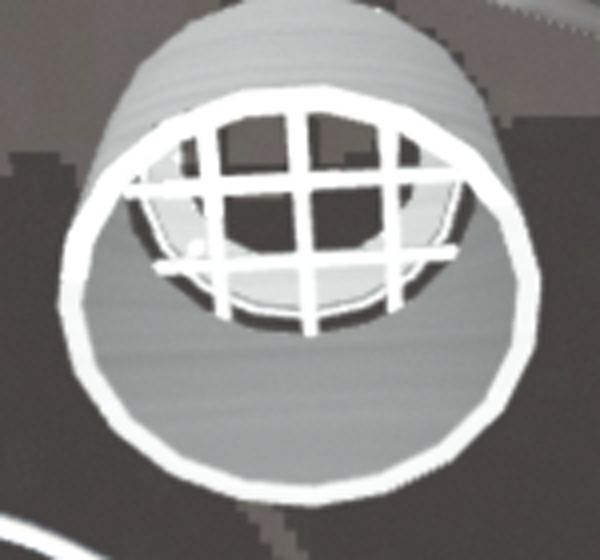

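```bash
python3 -m jog '[[[0,-0.002,0,0,0],[0,-0.002,0,0,-1],[0,-0.002,0,0,-1],[0,-0.002,0,0,-1],[0,-0.002,0,0,-1]]]' 40; python3 -m jog '[[[0,0,-0.03,0,-1],[0,0,-0.12,0,-1],[0,0,-0.24,0,-1],[0,0,-0.36,0,-1],[0,0,-0.42,0,-1],[0,0,-0.42,0,-1]]]';  python3 -c "
from h import *
look('w19');go(651,-154.5,310,0)
"
```

```text
time: 26.05
tcp_pos: [422.8, 324.3, 100.3]
eef_rot: [[1.0, -0.001, 0.003], [-0.001, -1.0, 0.001], [0.003, -0.001, -1.0]]
ft_force: [-1.8, -1.3, 8.0]
grip_width: 56.7
time: 26.8
tcp_pos: [422.6, 324.2, 312.0]
eef_rot: [[1.0, -0.001, 0.007], [-0.001, -1.0, 0.003], [0.007, -0.003, -1.0]]
ft_force: [0.2, 0.0, -0.8]
grip_width: 56.6
t=26.80 pos [422.6 324.2 312. ] f [ 0.2  0.  -0.8] w 56.6
t=26.85 pos [421.7 323.8 309.1] yaw -0.001 w 56.7 f [-0.   0.1 -1.7]
rows [ 0.4599  0.9559 -0.0017] -0.0008
```

```bash
python3 -m jog '[[[0.05,0.1,0,0,-1],[0.1,0.21,0,0,-1],[0.15,0.32,0,0,-1],[0.2,0.43,0,0,-1],[0.25,0.53,0,0,-1],[0.3,0.64,0,0,-1],[0.36,0.75,0,0,-1],[0.4,0.85,0,0,-1]]]'; python3 -m jog '[[[0.06,0.106,0,0,-1],[0.06,0.106,0.03,0,-1],[0.06,0.106,0.06,0,-1],[0.06,0.106,0.06,0,-1]]]';python3 -m jog '[[[0,0,0,0,-1],[0,0,0,0,-1]]]';python3 -c "
from h import *
s,im,d=look('w20');go(651,-154.5,303,0)
cv2.imwrite('pics/w20c.png',cv2.resize(im[150:345,180:380],None,fx=4,fy=4,interpolation=cv2.INTER_CUBIC)[180:])
"
```

```text
time: 27.85
tcp_pos: [620.8, -103.5, 304.9]
eef_rot: [[1.0, -0.002, -0.004], [-0.002, -1.0, 0.002], [-0.004, -0.002, -1.0]]
ft_force: [0.9, 0.7, -0.8]
grip_width: 56.6
time: 28.35
tcp_pos: [649.4, -153.0, 274.3]
eef_rot: [[1.0, -0.0, -0.006], [-0.0, -1.0, 0.003], [-0.006, -0.003, -1.0]]
ft_force: [-0.3, -0.1, -1.6]
grip_width: 56.6
time: 28.6
tcp_pos: [651.2, -154.1, 278.9]
eef_rot: [[1.0, -0.0, 0.001], [-0.0, -1.0, -0.001], [0.001, 0.001, -1.0]]
ft_force: [0.5, 0.0, -0.1]
grip_width: 56.6
t=28.60 pos [ 651.2 -154.1  278.9] f [ 0.5  0.  -0.1] w 56.6
t=28.65 pos [ 651.2 -154.3  279. ] yaw -0.001 w 56.9 f [-0.3  0.7 -0.4]
rows [-0.0003  0.0005 -0.0481] -0.0005
```

View pics/w20.png

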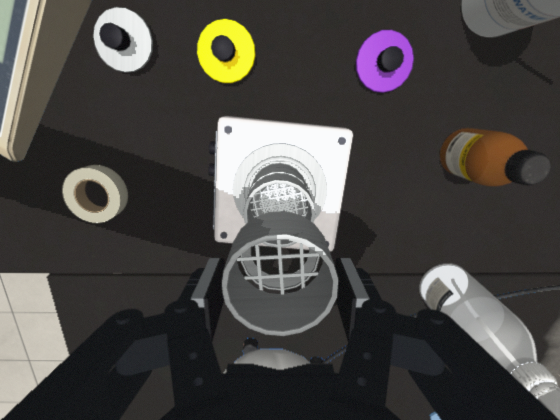

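View pics/w20c.png

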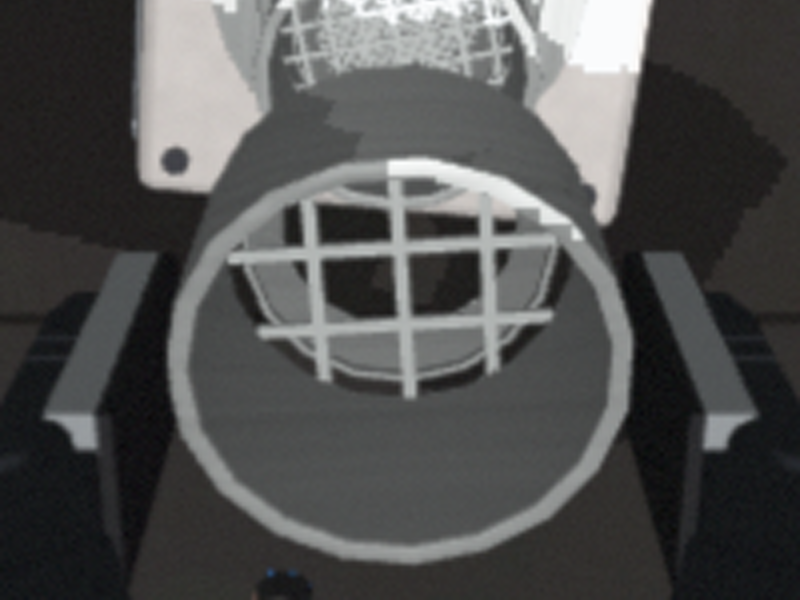

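```bash
python3 -m jog '[[[0,-0.004,0.04,0,-1],[0,-0.004,0.09,0,-1],[0,-0.004,0.115,0,-1],[0,-0.004,0.126,0,-1],[0,-0.004,0.129,0,-1]]]'; python3 -m jog '[[[0,0,0.002,0,-1],[0,0,0.004,0,-1]]]'
```

```text
time: 29.28
tcp_pos: [651.1, -152.7, 213.5]
eef_rot: [[1.0, -0.001, 0.0], [-0.001, -1.0, -0.0], [0.0, 0.0, -1.0]]
ft_force: [0.1, -0.1, -1.0]
grip_width: 56.9
time: 29.52
tcp_pos: [651.4, -152.9, 212.3]
eef_rot: [[1.0, -0.001, 0.002], [-0.001, -1.0, -0.001], [0.002, 0.001, -1.0]]
ft_force: [-0.8, 0.4, 4.3]
grip_width: 56.8
```

```bash
python3 -m jog '[[[0,0,0,0,0.5],[0,0,0,0,1],[0,0,0,0,1],[0,0,0,0,1],[0,0,-0.1,0,1],[0,0,-0.2,0,1],[0,0,-0.2,0,1],[0,0,-0.2,0,1]]]'; python3 -c "
from h import *
s,im,d=look('w21')
go(490,-5,310)
cv2.imwrite('pics/w21c.png',cv2.resize(im[130:230,220:340],None,fx=6,fy=6,interpolation=cv2.INTER_CUBIC))"
```

```text
time: 30.52
tcp_pos: [650.7, -152.6, 310.8]
eef_rot: [[1.0, -0.001, -0.001], [-0.001, -1.0, 0.0], [-0.001, -0.0, -1.0]]
ft_force: [-0.7, 1.0, -1.3]
grip_width: 85.4
t=30.52 pos [ 650.7 -152.6  310.8] f [-0.7  1.  -1.3] w 85.4
t=30.57 pos [ 650.4 -152.4  309.6] yaw -0.001 w 85.5 f [0.5 0.4 0.7]
rows [-0.3212 -0.2944  0.0004] -0.0009
```

View pics/w21c.png

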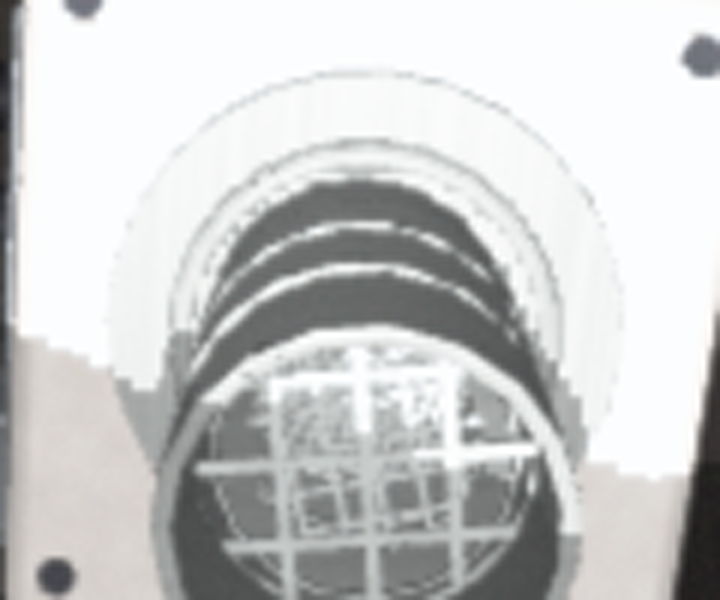

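The stack looks clean up to the coarse sieve. Moving above the lid.

```bash
python3 -m jog '[[[-0.08,-0.07,0,0,1],[-0.16,-0.15,0,0,1],[-0.24,-0.22,0,0,1],[-0.32,-0.294,0,0,1],[-0.32,-0.294,0,0,1],[-0.32,-0.294,0,0,1]]]';python3 -c "
from h import *
s,im,d=look('w22');go(490,-5,310)
cv2.imwrite('pics/w22c.png',cv2.resize(im[130:230,220:340],None,fx=6,fy=6,interpolation=cv2.INTER_CUBIC))
"
```

```text
time: 31.32
tcp_pos: [491.1, -5.6, 310.5]
eef_rot: [[1.0, -0.001, -0.001], [-0.001, -1.0, 0.0], [-0.001, -0.0, -1.0]]
ft_force: [-0.3, 0.2, -0.2]
grip_width: 85.4
t=31.32 pos [491.1  -5.6 310.5] f [-0.3  0.2 -0.2] w 85.4
t=31.38 pos [491.6  -5.9 310.8] yaw -0.002 w 85.5 f [ 0.6 -0.  -0.7]
rows [-0.0032 -0.0019  0.0017] -0.0012
```

View pics/w22.png

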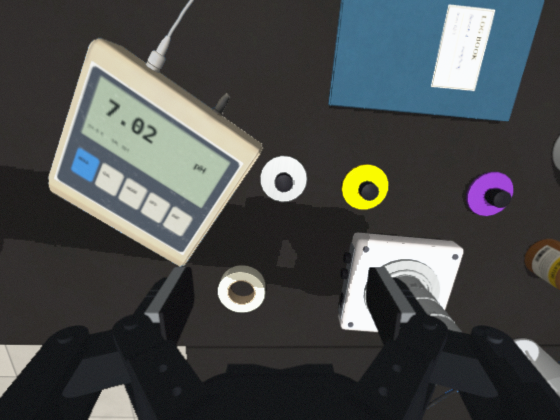

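View pics/w22c.png

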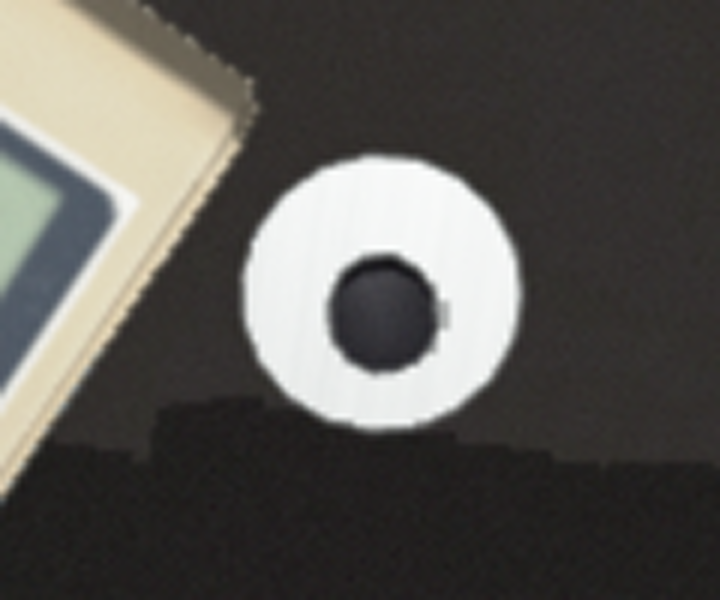

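Lid confirmed at (283,179) with its knob at (284,182), next to the pH meter's corner. I'll line the jaws up parallel to the meter's edge (yaw about 1.0) and open them only part way.

```bash
python3 -c "
from h import *
import pickle
s=pickle.load(open('w22.pkl','rb')); print(onplane('wrist',[(283.2,178.4)],13,s),onplane('wrist',[(283.4,182.1)],37,s))
P=np.load('P.npy').reshape(-1,3); P=P[(P[:,2]>30)&(P[:,2]<150)&(np.hypot(P[:,0]-492,P[:,1]+5)<75)]
print(P[:,2].max(), np.hypot(P[:,0]-492,P[:,1]+5)[P[:,2]>45])
"; 
```

```text
[[494.88396961  -7.12013709  13.        ]] [[494.87862139  -6.03644166  37.        ]]
71.80354183297504 [47.35373894 45.0210064  43.05471423 40.80739162 49.02919253 46.85646507
 44.4229315  42.97205531 40.98836953 38.78714421 52.71155732 50.20007901
 48.35433124 46.51205182 44.69501257 42.50970408 40.6047403  39.28856674
 56.09911416 54.16660223 51.9402576  50.19201938 48.620882   46.73215806
 45.00704211 43.40480826 40.81069441 39.12890366 38.20224739 57.4624971
 55.66338246 53.86154679 52.18756839 50.59280585 48.42365977 46.32898324
 44.8139095  43.65404833 42.09701666 39.80625616 38.92795913 61.54871651
 59.18891147 57.545247   55.57461907 53.70474268 52.42712603 50.18344366
 48.70741503 47.83349473 45.45778558 44.34929372 42.83121666 41.72470732
 40.80788751 64.81993528 63.13929121 61.19908102 59.61909448 58.03659282
 55.79210991 53.85013449 52.2052876  50.56496167 49.48176509 48.25095014
 46.05987312 44.95676672 44.18609532 42.96413974 42.21826404 41.32040511
 68.42742785 66.60049345 64.72777078 63.19693953 60.99138191 59.67146579
 57.77382525 55.77844713 54.16981833 52.98950415
[... 2483 characters left out ...]
069341 66.11283535
 66.39975819 66.68888171 67.36300411 67.54678459 68.21754539 69.11109698
 69.50309574 70.31936761 74.84734425 73.57847938 73.09054389 71.83796616
 70.96912899 70.40433075 70.41089627 70.0626527  69.28003214 69.03958597
 69.64874717 68.85704149 69.11416251 69.06782934 69.33599367 70.19300436
 70.55894748 71.12747283 71.42564227 72.32762315 72.6869544  73.90111365
 74.73748129 73.98353178 73.6601856  73.55142387 72.47785891 72.4638667
 71.85935946 71.28075945 71.491524   72.000982   71.59881945 71.92133728
 72.93226    73.0755917  73.25202948 74.0942957  74.63697701 74.86040044
 74.4621487  73.95678794 74.41316564 74.40995581 74.22076512 74.67858625
 74.88498258 74.88697495]
```

```bash
python3 -m jog '[[[0.007,0.002,0,-0.11,0.1],[0.007,0.002,0,-0.23,0.1],[0.007,0.002,0.05,-0.34,0.1],[0.007,0.002,0.1,-0.46,0.1],[0.007,0.002,0.2,-0.58,0.1],[0.007,0.002,0.3,-0.64,0.1],[0.007,0.002,0.36,-0.64,0.1],[0.007,0.002,0.36,-0.64,0.1]]]';python3 -m jog '[[[0,0,0,0,0.1],[0,0,0,0,0.1]]]';python3 -c "
from h import *
s,im,d=look('w23');go(494.9,-6.5,92,1.0)
"
```

```text
time: 32.38
tcp_pos: [493.5, -6.9, 128.6]
eef_rot: [[0.538, 0.843, -0.006], [0.843, -0.538, 0.002], [-0.002, -0.006, -1.0]]
ft_force: [-0.7, -0.4, 0.1]
grip_width: 47.4
time: 32.62
tcp_pos: [496.1, -6.9, 133.2]
eef_rot: [[0.537, 0.843, 0.003], [0.843, -0.537, -0.001], [0.001, 0.003, -1.0]]
ft_force: [0.6, 0.2, -0.2]
grip_width: 46.8
t=32.62 pos [496.1  -6.9 133.2] f [ 0.6  0.2 -0.2] w 46.8
t=32.67 pos [495.8  -6.8 133. ] yaw 1.004 w 47.1 f [1.2 0.1 0. ]
rows [-0.0005 -0.0022  0.082 ] 0.0024
```

View pics/w23.png

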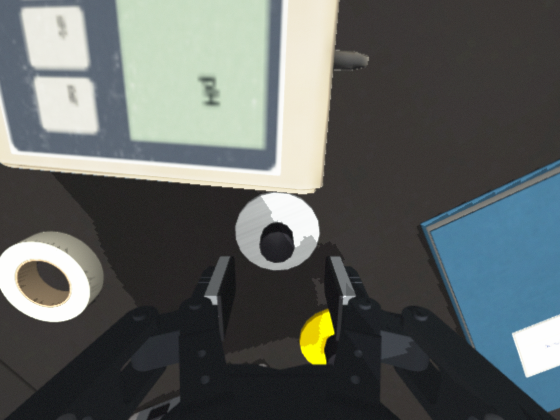

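```bash
python3 -c "
from h import *
im=cv2.imread('pics/w23.png');cv2.imwrite('pics/w23c.png',cv2.resize(im[185:275,225:330],None,fx=6,fy=6,interpolation=cv2.INTER_CUBIC))
print(tool_on([(276,243),(276.5,240)],96),tool_on([(277.5,231)],120))
"
```

```text
[[-1.84329501 -4.80430791 96.        ]
 [-1.53652539 -6.77632858 96.        ]] [[ -1.11879132  -2.54477418 120.        ]]
```

View pics/w23c.png

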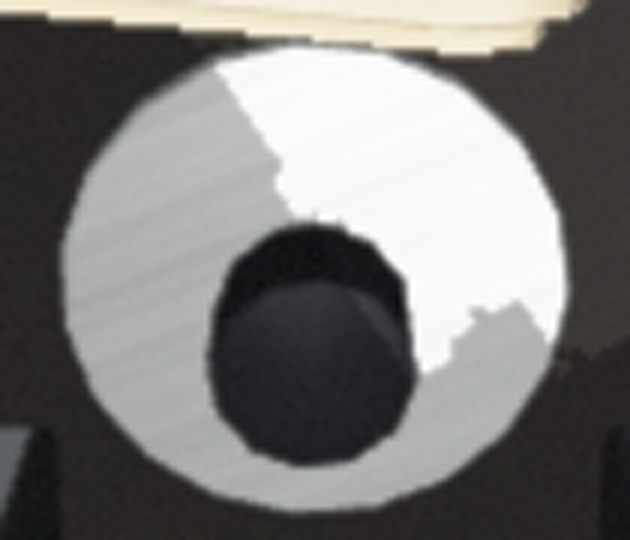

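```bash
python3 -m jog '[[[-0.002,-0.004,0.03,0,0.1],[-0.002,-0.004,0.06,0,0.1],[-0.002,-0.004,0.078,0,0.1],[-0.002,-0.004,0.082,0,0.1],[-0.002,-0.004,0.082,0,0.1],[-0.002,-0.004,0.082,0,0.1]]]';python3 -c "
from h import *
s,im,d=look('w24');go(494.9,-6.5,92,1.0)
"
```

```text
time: 33.42
tcp_pos: [492.8, -6.3, 90.8]
eef_rot: [[0.537, 0.844, 0.001], [0.844, -0.537, -0.0], [0.0, 0.001, -1.0]]
ft_force: [0.5, -0.8, -0.5]
grip_width: 47.3
t=33.42 pos [492.8  -6.3  90.8] f [ 0.5 -0.8 -0.5] w 47.3
t=33.48 pos [492.8  -6.3  90.8] yaw 1.004 w 46.8 f [-0.4  0.4  0.2]
rows [ 0.0019  0.0037 -0.0023] 0.0025
```

View pics/w24.png

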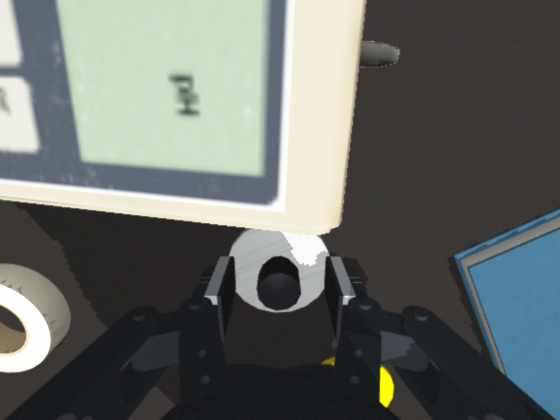

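```bash
python3 -m jog '[[[0,0,0,0,-0.3],[0,0,0,0,-1],[0,0,0,0,-1],[0,0,0,0,-1],[0,0,0,0,-1]]]' 40; python3 -m jog '[[[0,0,-0.03,0,-1],[0,0,-0.12,0,-1],[0,0,-0.24,0,-1],[0,0,-0.36,0,-1],[0,0,-0.44,0,-1],[0,0,-0.44,0,-1]]]';  python3 -c "
from h import *
look('w25');go(651,-154.5,310,0)
"
```

```text
time: 34.1
tcp_pos: [492.7, -6.3, 90.8]
eef_rot: [[0.537, 0.844, 0.0], [0.844, -0.537, -0.0], [0.0, 0.0, -1.0]]
ft_force: [-1.8, 0.4, 5.5]
grip_width: 19.9
time: 34.85
tcp_pos: [493.8, -6.5, 315.0]
eef_rot: [[0.537, 0.844, 0.009], [0.844, -0.537, -0.002], [0.003, 0.008, -1.0]]
ft_force: [0.3, 0.6, -1.1]
grip_width: 19.8
t=34.85 pos [493.8  -6.5 315. ] f [ 0.3  0.6 -1.1] w 19.8
t=34.90 pos [492.7  -6.3 312.1] yaw 1.004 w 20.2 f [ 0.5 -0.3 -2.2]
rows [-0.0801  0.4262  0.0054] 0.6391
```

View pics/w25.png

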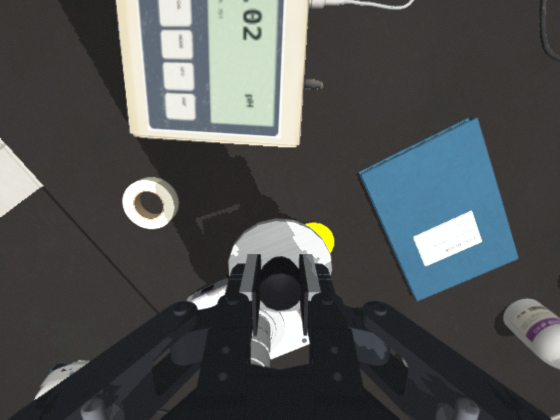

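```bash
python3 -m jog '[[[-0.02,0.09,0,0.11,-1],[-0.035,0.19,0,0.22,-1],[-0.05,0.29,0,0.34,-1],[-0.07,0.38,0,0.45,-1],[-0.08,0.425,0,0.56,-1],[-0.08,0.425,0,0.64,-1],[-0.08,0.425,0,0.64,-1],[-0.08,0.425,0,0.64,-1]]]'; python3 -c "
from h import *
s,im,d=look('w26');go(651,-154.5,303,0)
cv2.imwrite('pics/w26c.png',cv2.resize(im[140:340,180:380],None,fx=4,fy=4,interpolation=cv2.INTER_CUBIC)[:600])
"
```

```text
time: 35.9
tcp_pos: [649.6, -153.7, 309.0]
eef_rot: [[1.0, 0.001, -0.002], [0.001, -1.0, 0.001], [-0.002, -0.001, -1.0]]
ft_force: [0.3, 0.5, -0.9]
grip_width: 20.1
t=35.90 pos [ 649.6 -153.7  309. ] f [ 0.3  0.5 -0.9] w 20.1
t=35.95 pos [ 649.8 -153.7  309.4] yaw 0.000 w 20.0 f [ 0.6 -0.2 -0.7]
rows [0.0025 0.0017 0.0129] 0.0002
```

View pics/w26c.png

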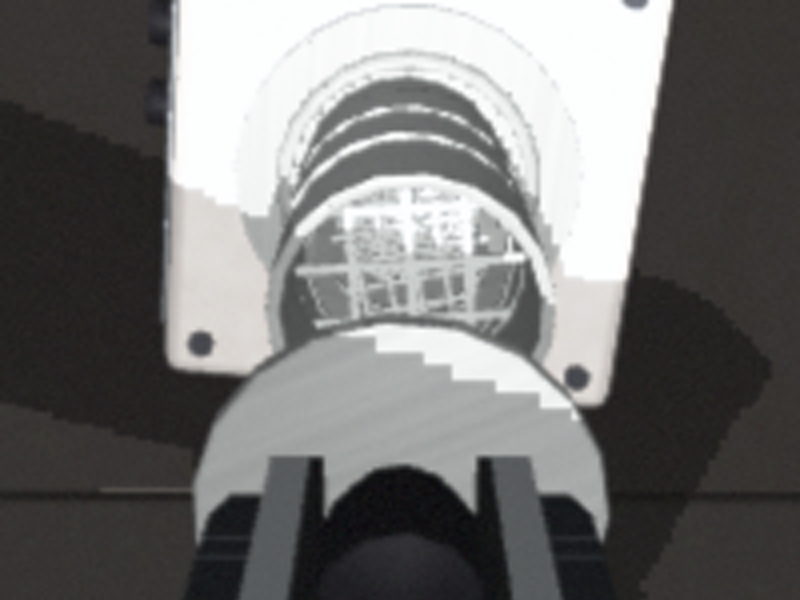

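```bash
python3 - <<'E'
from h import *
for tz in (76,78,80):
    q=tool_on([(280,220.5),(228.5,265),(331.5,265)],tz); print(tz,q.round(1).tolist(),"cy",q[0,1]+29)
q=tool_on([(282.5,183.75),(247.2,217),(318.2,217)],155); print(q.round(1).tolist(),"coarse cy",q[0,1]+29)
E
```

```text
76 [[-0.1, -26.8, 76.0], [-28.1, -1.0, 76.0], [27.9, -1.0, 76.0]] cy 2.164830059877353
78 [[-0.1, -26.1, 78.0], [-28.4, 0.1, 78.0], [28.3, 0.1, 78.0]] cy 2.9248093278634713
80 [[-0.1, -25.3, 80.0], [-28.8, 1.3, 80.0], [28.7, 1.2, 80.0]] cy 3.6847885958495823
[[1.9, -26.8, 155.0], [-26.0, 0.2, 155.0], [30.2, 0.2, 155.0]] coarse cy 2.2075622807764788
```

```bash
python3 -m jog '[[[0.003,-0.001,0.04,0,-1],[0.003,-0.001,0.09,0,-1],[0.003,-0.001,0.11,0,-1],[0.003,-0.001,0.11,0,-1]]]'; python3 -c "
from h import *
s,im,d=look('w27');go(651,-154.5,237,0)
cv2.imwrite('pics/w27c.png',cv2.resize(im[140:340,180:380],None,fx=4,fy=4,interpolation=cv2.INTER_CUBIC)[:600])
"
```

```text
time: 36.45
tcp_pos: [651.2, -153.3, 253.9]
eef_rot: [[1.0, -0.001, -0.002], [-0.001, -1.0, 0.001], [-0.002, -0.001, -1.0]]
ft_force: [0.3, 0.2, -1.3]
grip_width: 20.1
t=36.45 pos [ 651.2 -153.3  253.9] f [ 0.3  0.2 -1.3] w 20.1
t=36.50 pos [ 651.7 -153.5  255.2] yaw -0.001 w 19.6 f [ 0.1  0.5 -1. ]
rows [-0.0014  0.0019  0.0365] -0.0008
```

View pics/w27c.png

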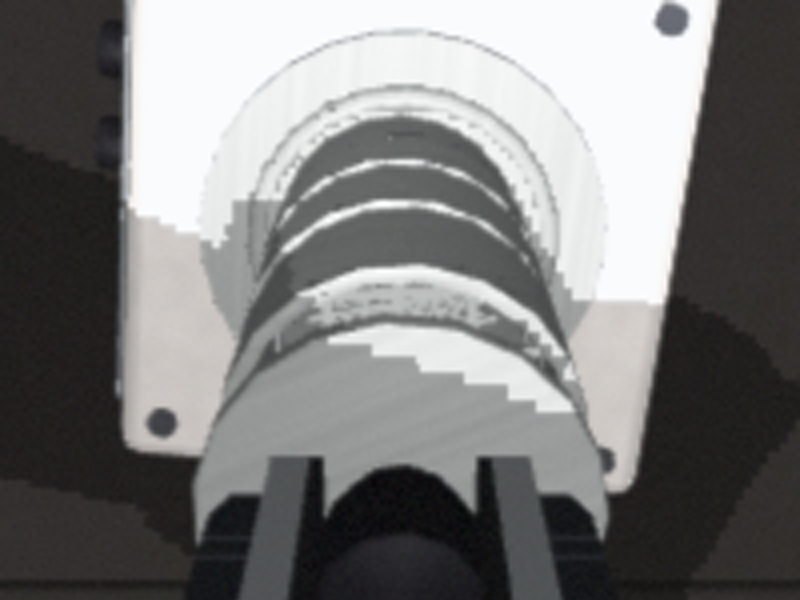

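Well aligned. Lowering the lid.

```bash
python3 -m jog '[[[0,0,0.018,0,-1],[0,0,0.028,0,-1],[0,0,0.033,0,-1],[0,0,0.035,0,-1]]]'; python3 -m jog '[[[0,0,0.002,0,-1],[0,0,0.004,0,-1]]]'
```

```text
time: 37.0
tcp_pos: [651.7, -153.6, 237.8]
eef_rot: [[1.0, -0.001, -0.0], [-0.001, -1.0, 0.0], [-0.0, -0.0, -1.0]]
ft_force: [-0.0, -0.6, -0.2]
grip_width: 19.9
time: 37.25
tcp_pos: [652.0, -153.7, 236.9]
eef_rot: [[1.0, -0.001, 0.001], [-0.001, -1.0, -0.0], [0.001, 0.0, -1.0]]
ft_force: [-1.9, 0.3, 4.6]
grip_width: 19.3
```

```bash
python3 -m jog '[[[0,0,0,0,-0.3],[0,0,0,0,0.2],[0,0,0,0,0.2],[0,0,0,0,0.2],[0,0,-0.05,0,0.2],[0,0,-0.13,0,0.2],[0,0,-0.2,0,0.2],[0,0,-0.2,0,0.2]]]'; python3 -m jog '[[[-0.06,-0.12,0,0,1],[-0.12,-0.24,0,0,1],[-0.18,-0.36,0,0,1],[-0.18,-0.36,0,0,1],[-0.18,-0.36,0,0,1]]]'; python3 -c "
from h import *
for n in ('scene','top'):
    im,d=capture(n); cv2.imwrite(f'pics/{n}9.png',im); np.save(n+'9.npy',d)
a=cv2.imread('pics/scene9.png')[180:320,210:370]; b=cv2.imread('pics/top9.png')[110:275,240:420]
cv2.imwrite('pics/end1.png',cv2.resize(a,None,fx=4,fy=4,interpolation=cv2.INTER_CUBIC)); cv2.imwrite('pics/end2.png',cv2.resize(b,None,fx=3.5,fy=3.5,interpolation=cv2.INTER_CUBIC))
go(500,20,300)
"
```

```text
time: 38.25
tcp_pos: [652.9, -154.1, 340.3]
eef_rot: [[1.0, -0.001, 0.007], [-0.001, -1.0, -0.003], [0.007, 0.003, -1.0]]
ft_force: [0.9, 0.3, -0.3]
grip_width: 51.2
time: 38.88
tcp_pos: [561.7, 26.9, 335.2]
eef_rot: [[1.0, -0.0, -0.001], [-0.0, -1.0, -0.0], [-0.001, 0.0, -1.0]]
ft_force: [-0.1, -0.5, 0.4]
grip_width: 85.3
t=38.98 pos [562.4  25.5 335.4] yaw -0.002 w 85.4 f [ 0.8 -0.1 -0.5]
rows [-0.1248  0.0113  0.071 ] -0.0016
```

View pics/end1.png

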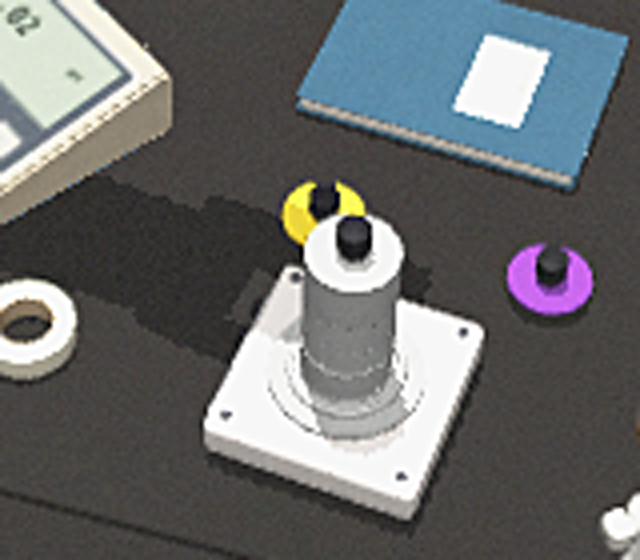

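View pics/end2.png

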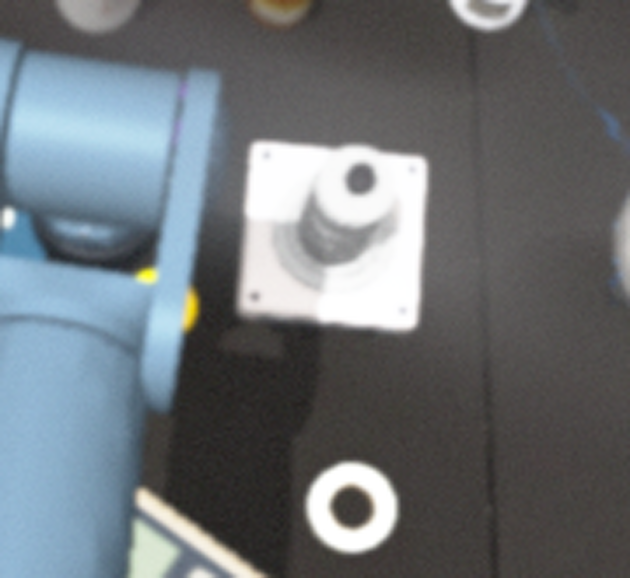

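The scene view shows the full stack upright with the lid on top, and the tape roll where it was. One last height check by depth.

```bash
python3 - <<'E'
from h import *
d=np.load("top9.npy"); uv=[(x,y) for x in range(325,360) for y in range(148,180)]
P=pts("top",uv,[d[y,x] for x,y in uv]); Q=P[(P[:,2]>145)&(P[:,2]<172)]; K=P[P[:,2]>174]
print("disc z",np.median(Q[:,2]).round(1),(Q[:,:2].min(0)/2+Q[:,:2].max(0)/2).round(1),len(Q),"knob z",np.median(K[:,2]).round(1),K[:,:2].mean(0).round(1))
d2=np.load("scene9.npy"); A=np.c_[Q[:,0]-651,Q[:,1]+155,np.ones(len(Q))]; print("tilt",np.linalg.lstsq(A,Q[:,2],rcond=None)[0])
from cell import order
print(order.job_done())
E
```

```text
disc z 158.7 [ 651.7 -154. ] 372 knob z 181.2 [ 645.7 -152. ]
tilt [ 2.99964913e-02 -3.42801791e-02  1.58580451e+02]
the job is handed in; nothing more can be done
None
```

I stacked the pan, fine, medium and coarse sieves and the lid on the shaker deck in that order and handed the job in at about 39 s of the 128 s. No verdict was reported.

- **Seating:** Each piece touched down within about 1 mm of its expected height: TCP z 125.6, 147.5, 177.0, 212.3 and 236.9 mm.
- **Final depth check:** The lid's disc top measured 158.7 mm against the nominal 159. Its centre was at (651.7, -154.0) mm, within about 2 mm of the measured deck centre of about (650.7, -155.5).
- **Final pictures:** The stack stands upright. The tape roll looks unmoved and the gripper is clear of everything. I did not re-check the dish after the last move, because it is outside the final crops; the arm never went near it.
- **Weaker numbers:** A rough plane fit to the noisy depth gave the lid a tilt of about 0.045 rad, which is under the 0.06 limit but not by much. Depth put the knob's centre about 6 mm off the disc's centre and about 2 mm below nominal height. I took both as depth noise at the edges, since the touch-down height and the scene picture showed the lid home.

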